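# Clear the trim machine's catch tray and book in the tote

### The arm

A 7-joint arm with a two-finger parallel gripper is mounted at the origin on the work surface. World frame = base frame: x ahead of the robot, y to its left, z up, the work surface at z = 0. Lengths are in m, angles in rad, forces in N, time in s.
With the tool pointing down it reaches from about 0.4 to 0.875 m from the base axis. Payload 6.5 kg.
Tool frame: the origin (TCP) lies midway between the tips of the shut fingers; the grasp point (between the pads) lies 19 mm behind it (manip.hold_point_z is the distance from the TCP to the grasp point, in m); z points along the fingers, y is the line along which they close (so a half turn about z gives the same grasp; the last joint's range is limited). The gripper opens to 88 mm and grips with 3 to 60 N. Pads are 18 mm wide; open, the fingers measure 123 mm over their backs; the gripper's body (75 mm by 187 mm) begins 45 mm behind the grasp point.
Start: joints at [-1.316, 0.536, -0.004, 1.538, 0.003, 1.067, -0.071], TCP at [0.205, 0.617, 0.209] pointing down, gripper open.
Joint ranges: [-2.7, 2.7], [-0.37, 2.16], [-1.27, 1.26], [0.24, 2.4], [-1.31, 4.45], [0.19, 1.91], [-2.76, 2.76]. Speed limits (rad/s): [2.39, 2.39, 3.14, 3.14, 3.14, 3.14, 3.14].

### API

Orientations are given as a unit quaternion [x, y, z, w].
In Python, from plant import observe, eyes, manip gives the robot as it stands.
- The arm moves only by the tool apply_moves, never from a script. Its argument "increments" is a list that holds one entry, the list of rows, each a list of 6 numbers: the shift along the tool's x, y, z as a fraction of full scale, then the turn, a rotation vector about the tool's x, y, z as a fraction of full scale. A call has 1 to 20 rows; each row shifts and turns the commanded pose from where the row before left it, along the tool's axes as they then stand; what a row does not reach is not made up. Full scale, the value 1, is 0.02 m for a shift and 6 degrees for a turn. A row lasts 1/12 s, in which the tool goes at most 41.7 mm and 7.16 degrees, less where a joint would pass 70% of its speed; a pose out of reach is approached as far as the arm can. A call with a number of a shift or a turn outside -1 to 1 is refused whole. A call with a gripper value outside its range is refused whole. "hand" is the opening, from 0 (shut) to 1 (fully open), set as the call begins (left out, the last holds). The fingers move at their own pace and stop on an object; "force" is the grip in N (left out, the last holds). Time passes only in rows, so rows that do not move let the fingers close. It gives the time, the measured TCP pose, the force, the opening and the grip force at its end, in the units of the state.
- observe(): the state, without advancing time (a new reading comes with each control period).
- eyes.capture(name): name is "side" or "top" or "wrist"; returns a dict with "pixels" (480x640x3 uint8, blue, green, red), "K" (3x3 intrinsics, pixels), "k1" (the pictures are not rectified: a ray, as slopes to the right and down, at radius r is drawn at 1 + k1 r^2 times it, then the intrinsics apply), "R" (3x3) and "t" (3): a world point X has camera coordinates R X + t. Camera axes: x right, y down, z forward; pixel columns grow to the right and rows downward; lengths in m; the calibration is good to about 2 mm. A picture is of the moment at which its call begins. There is no depth.
- manip.hand_in(): hands the job in; it is judged then, once.
The state is a dict: "clock": time; "qpos": joint angles; "dq": joint speeds; "joint_torque": joint torques, N m; "tcp_pos": TCP position; "orientation": TCP orientation; "ft_force": force on the tool from outside, world axes, zero at the start; "torque": the same for the moment, N m; "finger_gap": opening from 0.0 (shut) to 1.0 (fully open); "gripper_force": force on a finger pad.
Only numpy, scipy, OpenCV 4.12 (cv2) and the standard library are available. Lean on these libraries where they do the work, as an engineer would, in place of code of your own. Each camera call takes 0.05 s, during which the arm holds its last target. There are 200 camera calls.

### The job

Collect every finished connector hood from the machine's catch tray and set it down (not dropped) on the floor of the tote's wide compartment, in one flat layer with none on top of another, and put every brass bush from the black pocket tray in the tote's narrow compartment. Once all parts are in the tote, take the hand scanner, point its beam at the middle of the tote's label with the window about 10 cm away and hold it still there for two seconds, then lay the scanner back in its rest as it was. Leave the cup, the screwdriver and the spray can alone.

Things in the scene. Friction and masses are not known exactly. Their poses are not given: they have to be found in the camera images.
- catch_tray: Fixed steel catch tray under the discharge slot of the green trimming machine: 250 wide (x from -125 to 125), y from -105 to 195 where the machine's face closes it; floor 3 thick, lip only 12 high. Origin on the bench, in the middle of where the hoods stand. The machine (300 x 260 x 270 high) stands behind the y = 195 face.
- tote: Fixed grey plastic tote, 218 (x) x 252 (y) outside, walls 55 high and 4 thick, floor 4 thick, open on top. Origin under its centre on the bench, z up. A wall across it parts a wide compartment (+y side) from a narrow one (-y side). A ledge with the barcode label sticks out 42 from its -y end.
- tote_wide (a point): Centre of the wide compartment's floor (4 above the bench): inside 210 (x) x 180 (y), axes as the tote's. For the hoods.
- tote_narrow (a point): Centre of the narrow compartment's floor (4 above the bench): inside 210 (x) x 60 (y), axes as the tote's. For the bushes.
- label (a point): Centre of the white barcode label (76 x 32, long way along the tote's x), lying face up on the tote's ledge, 49 above the bench; its z is up, out of the label.
- pocket_tray: Fixed black block 90 (x) x 130 (y) x 20 high with 6 square pockets 23 wide and 7 deep, at x = -21, +21 and y = -42, 0, +42. Origin under its centre. It and the scanner rest may swap places.
- rest: Fixed dark steel scanner rest: a foot with two yokes, tops 50 above the bench, 12 thick, at x = -70 and +32, each with side lips 14 high, 42 apart inside. Origin on the bench; a scanner that lies in it has its origin 50 above this origin, x axes alike.
- scanner: Hand scanner: grey handle 140 long (x from -85 to +55), 30 wide (y), 32 high (z from 0 to 32), with a black head 44 wide drooping at its +x end, down to 22 below the handle's underside. Origin in the handle's underside, z up; centre of mass near x = 5, z = 15. About 0.22 kg. Starts in the rest; the fingers fit between the yokes at x = -5. Always on.
- beam (a point): Centre of the scanner's window; its x axis is the beam, which leaves 60 degrees below the handle's +x direction (at 83, 0, -14.5 in the scanner's frame).
- cup: White foam cup, diameter 72, 90 high, origin under its centre; loose bystander.
- screwdriver: Screwdriver with orange handle , about 200 long, lying on the bench beyond the catch tray; loose bystander.
- spray_can: Spray can, diameter 52, 150 high, origin under its centre; loose bystander.
- hood0: Aluminium connector hood, may be absent: a block 64 long (its x) x 34 wide (its y) x 42 high with flat parallel sides (its top 12 mm only from x = -28 to 18), plus a round cable entry of diameter 24 sticking out 14 mm at its +x end, 15 mm above its underside. Origin: centre of the 64 x 34 underside, z up. 0.13 kg. Starts standing on its underside in the catch tray.
- hood1: Aluminium connector hood, may be absent: a block 64 long (its x) x 34 wide (its y) x 42 high with flat parallel sides (its top 12 mm only from x = -28 to 18), plus a round cable entry of diameter 24 sticking out 14 mm at its +x end, 15 mm above its underside. Origin: centre of the 64 x 34 underside, z up. 0.13 kg. Starts standing on its underside in the catch tray.
- hood2: Aluminium connector hood, may be absent: a block 64 long (its x) x 34 wide (its y) x 42 high with flat parallel sides (its top 12 mm only from x = -28 to 18), plus a round cable entry of diameter 24 sticking out 14 mm at its +x end, 15 mm above its underside. Origin: centre of the 64 x 34 underside, z up. 0.13 kg. Starts standing on its underside in the catch tray.
- hood3: Aluminium connector hood, may be absent: a block 64 long (its x) x 34 wide (its y) x 42 high with flat parallel sides (its top 12 mm only from x = -28 to 18), plus a round cable entry of diameter 24 sticking out 14 mm at its +x end, 15 mm above its underside. Origin: centre of the 64 x 34 underside, z up. 0.13 kg. Starts standing on its underside in the catch tray.
- bush0: Brass bush, may be absent: plain upright cylinder, diameter 18, height 22, 30 g. Origin: centre of its underside, z up. Starts upright in a pocket of the pocket tray, 15 mm of it standing proud of the tray.
- bush1: Brass bush, may be absent: plain upright cylinder, diameter 18, height 22, 30 g. Origin: centre of its underside, z up. Starts upright in a pocket of the pocket tray, 15 mm of it standing proud of the tray.
- bush2: Brass bush, may be absent: plain upright cylinder, diameter 18, height 22, 30 g. Origin: centre of its underside, z up. Starts upright in a pocket of the pocket tray, 15 mm of it standing proud of the tray.
- bush3: Brass bush, may be absent: plain upright cylinder, diameter 18, height 22, 30 g. Origin: centre of its underside, z up. Starts upright in a pocket of the pocket tray, 15 mm of it standing proud of the tray.
- bush4: Brass bush, may be absent: plain upright cylinder, diameter 18, height 22, 30 g. Origin: centre of its underside, z up. Starts upright in a pocket of the pocket tray, 15 mm of it standing proud of the tray.
- bush5: Brass bush, may be absent: plain upright cylinder, diameter 18, height 22, 30 g. Origin: centre of its underside, z up. Starts upright in a pocket of the pocket tray, 15 mm of it standing proud of the tray.
Things that resemble listed ones, but are neither listed nor needed, are in the scene too. What is shaped like the scanner but purple or red is not meant.

How it is judged:
On the way, in this order (a step that is already met when the one before it is completed fails the run):
1. every hood lies in the tote's wide compartment and every bush in its narrow one, released and at rest (x of hood0 in the frame of tote_wide between -0.105 and 0.105 m and y of hood0 in the frame of tote_wide between -0.09 and 0.09 m and z of hood0 in the frame of tote_wide between -0.01 and 0.032 m and contact force between the fingers and hood0 below 0.05 N and linear speed of each of hood0, hood1, hood2, hood3, bush0, bush1, bush2, bush3, bush4, bush5 below 0.05 m/s and x of hood1 in the frame of tote_wide between -0.105 and 0.105 m and y of hood1 in the frame of tote_wide between -0.09 and 0.09 m and z of hood1 in the frame of tote_wide between -0.01 and 0.032 m and contact force between the fingers and hood1 below 0.05 N and x of hood2 in the frame of tote_wide between -0.105 and 0.105 m and y of hood2 in the frame of tote_wide between -0.09 and 0.09 m and z of hood2 in the frame of tote_wide between -0.01 and 0.032 m and contact force between the fingers and hood2 below 0.05 N and x of hood3 in the frame of tote_wide between -0.105 and 0.105 m and y of hood3 in the frame of tote_wide between -0.09 and 0.09 m and z of hood3 in the frame of tote_wide between -0.01 and 0.032 m and contact force between the fingers and hood3 below 0.05 N and x of bush0 in the frame of tote_narrow between -0.105 and 0.105 m and y of bush0 in the frame of tote_narrow between -0.03 and 0.03 m and z of bush0 in the frame of tote_narrow between -0.01 and 0.032 m and contact force between the fingers and bush0 below 0.05 N and x of bush1 in the frame of tote_narrow between -0.105 and 0.105 m and y of bush1 in the frame of tote_narrow between -0.03 and 0.03 m and z of bush1 in the frame of tote_narrow between -0.01 and 0.032 m and contact force between the fingers and bush1 below 0.05 N and x of bush2 in the frame of tote_narrow between -0.105 and 0.105 m and y of bush2 in the frame of tote_narrow between -0.03 and 0.03 m and z of bush2 in the frame of tote_narrow between -0.01 and 0.032 m and contact force between the fingers and bush2 below 0.05 N and x of bush3 in the frame of tote_narrow between -0.105 and 0.105 m and y of bush3 in the frame of tote_narrow between -0.03 and 0.03 m and z of bush3 in the frame of tote_narrow between -0.01 and 0.032 m and contact force between the fingers and bush3 below 0.05 N and x of bush4 in the frame of tote_narrow between -0.105 and 0.105 m and y of bush4 in the frame of tote_narrow between -0.03 and 0.03 m and z of bush4 in the frame of tote_narrow between -0.01 and 0.032 m and contact force between the fingers and bush4 below 0.05 N and x of bush5 in the frame of tote_narrow between -0.105 and 0.105 m and y of bush5 in the frame of tote_narrow between -0.03 and 0.03 m and z of bush5 in the frame of tote_narrow between -0.01 and 0.032 m and contact force between the fingers and bush5 below 0.05 N), for 0.2 s.
2. with all parts in the tote, the scanner's beam is held still on the middle of the label (all of step 1 and x of label in the frame of beam between 0.05 and 0.16 m and y of label in the frame of beam between -0.016 and 0.016 m and z of label in the frame of beam between -0.016 and 0.016 m and angle between the x axis of beam and the z axis of label, either way round below 0.95 rad and linear speed of scanner below 0.03 m/s and angular speed of scanner below 0.2 rad/s), for 1 s.
3. the scanner lies back in its rest, released (horizontal distance between scanner and rest below 0.02 m and z of scanner in the frame of rest between 0.042 and 0.058 m and angle between scanner's own z axis and vertical below 0.15 rad and angle between the x axis of scanner and the x axis of rest, either way round below 0.25 rad and linear speed of scanner below 0.03 m/s and contact force between the fingers and scanner below 0.05 N), for 0.2 s.
At the end, for the whole second after the job is handed in: Hoods at rest in the wide compartment, bushes in the narrow one (origins under 32 mm above the floor), after a 1 s scan (16 mm off the beam at most, 50 to 160 mm away, still); scanner back in its rest: within 20 mm, 8 mm in height, level to 0.15, along it to 0.25 rad; released (all of step 1 and all of step 3); the robot touches nothing.
It fails at once if the cup, screwdriver or spray can is moved more than 30 mm (distance of any of cup, screwdriver, spray_can from where it was at the start of the episode above 0.03 m).
It fails at once if a hood falls freely (over 1.2 m/s out of the fingers, a drop of more than about 70 mm) ((linear speed of hood0 above 1.2 m/s and contact force between the fingers and hood0 below 0.05 N) or (linear speed of hood1 above 1.2 m/s and contact force between the fingers and hood1 below 0.05 N) or (linear speed of hood2 above 1.2 m/s and contact force between the fingers and hood2 below 0.05 N) or (linear speed of hood3 above 1.2 m/s and contact force between the fingers and hood3 below 0.05 N)).
Of hood0, hood1, hood2, hood3 only 2 to 4 are there at a start; the rules pass over those that are not, and their reading is None.
Of bush0, bush1, bush2, bush3, bush4, bush5 only 2 to 3 are there at a start; the rules pass over those that are not, and their reading is None.
At some moment in a run one of hood0, hood1, hood2, hood3 may be knocked a few centimetres aside while the robot is not near it.
It also fails if it takes over 210 s, if anything falls off the work surface, if the arm or the gripper's body presses on something with over 40 N, if the wrist force passes 120 N, or if a joint passes its speed limit or range.

## Working session

There is one attempt and no reset: what is moved stays moved. The work goes in short steps, Python scripts to look and compute and a tool call to move; the robot and the scene stay as the last step left them, time stands still between calls to the robot, and variables do not carry over. Pictures are saved under pics/ and viewed, at most 14 in all, crops included, and the job is handed in when it is done.

Besides the shell and the picture viewer there is one more tool, called after "Request:" in YAML: its name, and indented under it one key for each argument. apply_moves: Moves the arm, as the interface text tells. Its arguments: {"type":"object","properties":{"increments":{"type":"array","items":{"type":"array","items":{"type":"array","items":{"type":"number"}}}},"hand":{"type":"number"},"force":{"type":"number"}},"required":["increments"]}

```bash
ls; mkdir -p pics; cat > h.py <<'E'
import numpy as np, cv2
from plant import observe, eyes, manip
def snap(n,f=None):
    c=eyes.capture(n); c={k:(np.array(v)) for k,v in c.items()}
    if f: cv2.imwrite('pics/'+f,c['pixels'])
    return c
def ray(c,u,v):
    K=c['K']; k=float(c['k1']); D=np.array([k,0,0,0,0])
    p=cv2.undistortPoints(np.array([[[u,v]]],float),K,D)[0,0]
    R=c['R']; return -R.T@c['t'], R.T@np.array([p[0],p[1],1.])
def onz(c,u,v,z):
    o,d=ray(c,u,v); return o+d*(z-o[2])/d[2]
def proj(c,X):
    p,_=cv2.projectPoints(np.array(X,float).reshape(-1,1,3),cv2.Rodrigues(c['R'])[0],c['t'],c['K'],np.array([float(c['k1']),0,0,0,0])); return p[:,0]
E
python3 - <<'E'
from h import *
import pickle
for n in ['side','top','wrist']:
    c=snap(n,n+'0.png'); pickle.dump(c,open(n+'0.pkl','wb')); print(n,c['K'][0,0],c['k1'],-c['R'].T@c['t'],c['R'][2])
print(observe())
E
```

```text
pics
side 531.4144230363087 -0.13573734833228945 [ 0.35372889 -1.09250307  1.12642834] [ 0.14011697  0.69299614 -0.70719416]
top 473.71809532800995 0.024582579081981127 [ 0.32459918 -0.08090865  1.22414333] [ 0.18965732  0.00291761 -0.98184601]
wrist 409.4772129648551 0.010479602026828171 [0.13146439 0.64047478 0.38423121] [ 0.28370807 -0.09652834 -0.95403984]
{'clock': 0.15, 'qpos': array([-1.31620411,  0.53700704, -0.00442047,  1.53858662,  0.00259935,
        1.06732051, -0.07119102]), 'dq': array([-0.00082094, -0.00104041, -0.00030357, -0.00430647,  0.00049573,
        0.00256216, -0.00081617]), 'joint_torque': array([ 1.26471721e-03, -5.71329761e+01,  9.91844684e-01, -2.51831299e+01,
       -5.61281992e-02,  1.52267137e-02,  9.01129965e-05]), 'tcp_pos': array([0.20482094, 0.61636663, 0.20825412]), 'orientation': array([ 1.59677449e-01,  9.87169023e-01, -6.55903171e-04, -5.17252039e-05]), 'ft_force': array([-0.87070658, -0.60575067, -0.01587813]), 'torque': array([0.01938514, 0.01687966, 0.01081025]), 'gripper_force': 0.0, 'finger_gap': 0.99648976065732}
```

View pics/top0.png

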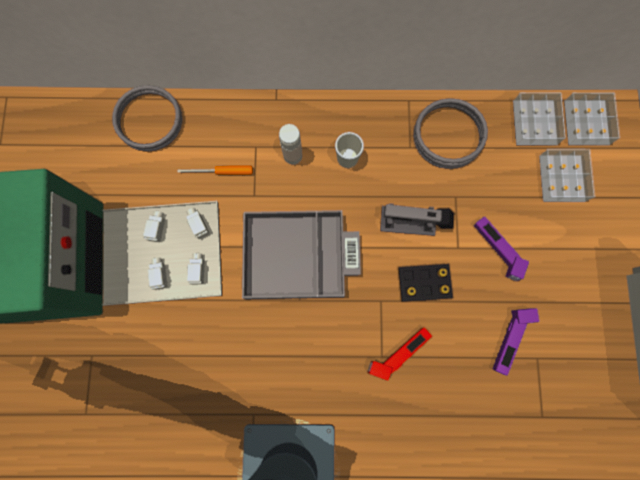

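View pics/side0.png

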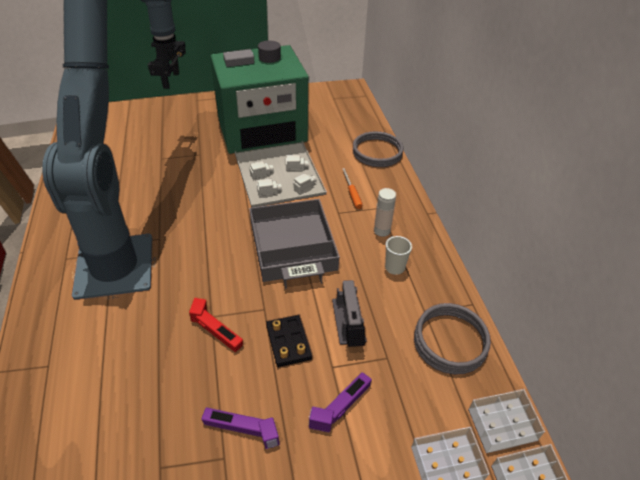

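The top view shows 4 hoods at (154,226), (197,223), (156,274) and (195,268). There are 3 bushes at (443,272), (411,291) and (445,288). The tote is at (295,255) with its label at (351,252). Scanner candidates are the grey one in the rest (418,215), purple (501,248) and (516,340), and red (400,353). Only the grey one is described and lies in the rest. I'll confirm this in enlarged crops.

```bash
python3 - <<'E'
from h import *
im=cv2.imread('pics/top0.png')
a=cv2.resize(im[195:310,100:365],None,fx=3,fy=3,interpolation=cv2.INTER_CUBIC)
b=cv2.resize(im[195:310,365:465],None,fx=5,fy=5,interpolation=cv2.INTER_CUBIC)
cv2.imwrite('pics/ca.png',a);cv2.imwrite('pics/cb.png',b)
E
```

```text
(no output)
```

View pics/ca.png

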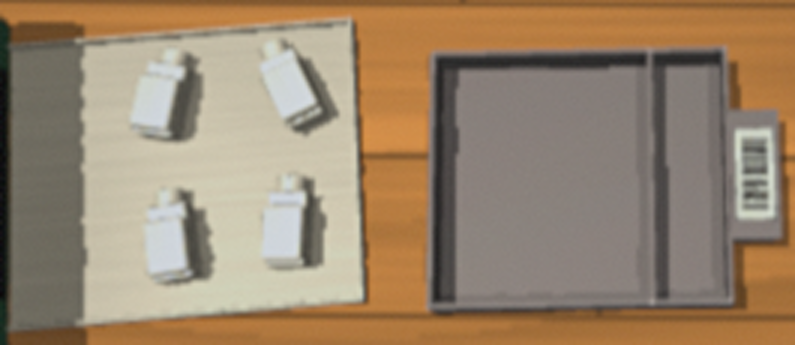

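View pics/cb.png

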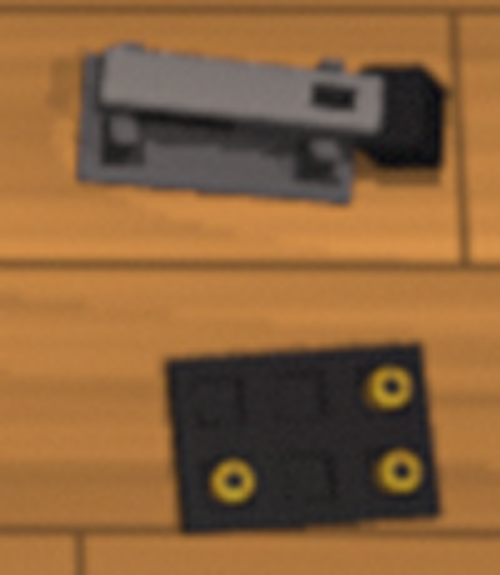

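The crops show the hoods standing with their cable entries toward image-up (+x). Bushes sit at crop (390,386), (400,470) and (233,480). The grey scanner lies in the rest with its black head at the right (-y), so it is the one meant.

```bash
python3 - <<'E'
from h import *
import pickle
np.set_printoptions(precision=4,suppress=True)
c=pickle.load(open('top0.pkl','rb'))
A=lambda l,z:np.array([onz(c,100-.33+x/3,195-.33+y/3,z) for x,y in l])
B=lambda l,z:np.array([onz(c,365-.4+x/5,195-.4+y/5,z) for x,y in l])
t=A([(432,53),(725,48),(732,304),(432,310)],.055); print('tote',t,t.mean(0))
l=A([(735,128),(775,126),(777,218),(738,220)],.049); print('label',l.mean(0))
p=B([(167,358),(420,345),(440,514),(184,532)],.02); print('pocket',p,p.mean(0))
print('bush',B([(390,386),(400,470),(233,480)],.035))
s=B([(105,48),(382,75),(378,133),(100,108)],.082); print('scan',s,s.mean(0),np.degrees(np.arctan2(*(s[1]-s[0])[1::-1])))
print('hoodtop approx',A([(155,106),(290,85),(170,244),(285,236)],.045))
print('tray',A([(352,20),(365,303),(80,40),(85,315)],.012))
s=pickle.load(open('side0.pkl','rb'))
print(onz(s,386,200,.15),onz(s,398,243,.09), onz(c,289,130,.15),onz(c,349,141,.09))
w=pickle.load(open('wrist0.pkl','rb'));o=observe()
from scipy.spatial.transform import Rotation as Ro
T=Ro.from_quat(o['orientation']).as_matrix();print(T); print('cam in tool',T.T@(-w['R'].T@w['t']-o['tcp_pos'])); print(w['R']@T)
E
```

```text
tote [[ 0.6258  0.1213  0.055 ]
 [ 0.6318 -0.1271  0.055 ]
 [ 0.4154 -0.1326  0.055 ]
 [ 0.4089  0.113   0.055 ]] [ 0.5205 -0.0064  0.055 ]
label [ 0.5257 -0.1534  0.049 ]
pocket [[ 0.4951 -0.2734  0.02  ]
 [ 0.5028 -0.4029  0.02  ]
 [ 0.4167 -0.4091  0.02  ]
 [ 0.4066 -0.2798  0.02  ]] [ 0.4553 -0.3413  0.02  ]
bush [[ 0.4796 -0.3829  0.035 ]
 [ 0.4373 -0.3861  0.035 ]
 [ 0.4317 -0.3025  0.035 ]]
scan [[ 0.642  -0.2363  0.082 ]
 [ 0.6289 -0.3734  0.082 ]
 [ 0.5993 -0.3703  0.082 ]
 [ 0.6112 -0.2333  0.082 ]] [ 0.6203 -0.3033  0.082 ] -95.45981375970679
hoodtop approx [[0.5804 0.3554 0.045 ]
 [0.5995 0.2425 0.045 ]
 [0.4631 0.3342 0.045 ]
 [0.4703 0.2393 0.045 ]]
tray [[0.6664 0.2003 0.012 ]
 [0.4176 0.1772 0.012 ]
 [0.6464 0.4375 0.012 ]
 [0.4064 0.4128 0.012 ]]
[ 0.788  -0.0271  0.15  ] [ 0.7954 -0.1407  0.09  ] [0.807  0.0029 0.15  ] [ 0.8052 -0.1453  0.09  ]
[[-0.949   0.3153 -0.0003]
 [ 0.3153  0.949  -0.0013]
 [-0.0001 -0.0013 -1.    ]]
cam in tool [ 0.0772 -0.0005 -0.176 ]
[[-0.0008  1.      0.0007]
 [-0.9541 -0.0005 -0.2996]
 [-0.2996 -0.0009  0.9541]]
```

View pics/wrist0.png

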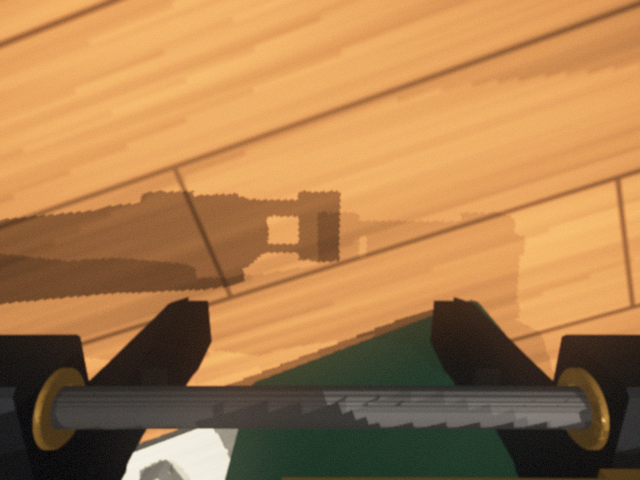

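The wrist view shows the fingers and the bench beside the machine. I'll turn the tool square to the world, then move in over the catch tray.

Request:
apply_moves:
  increments:
    - [[0,0,0,0,0,-0.77],[0,0,0,0,0,-0.77],[0,0,0,0,0,-0.77],[0,0,0,0,0,-0.76],[0,-1,-0.3,0,0,0],[0,-1,-0.3,0,0,0],[0,-1,-0.3,0,0,0],[0,-1,-0.3,0,0,0],[0,-1,-0.3,0,0,0],[0,-1,-0.3,0,0,0],[0,-1,-0.3,0,0,0],[0,-1,0,0,0,0]]
  hand: 1

```text
clock: 1.15
tcp_pos: [0.2052, 0.4562, 0.2518]
orientation: [-0.0, 1.0, 0.001, 0.0]
ft_force: [-0.5, -0.1, -0.2]
finger_gap: 0.999
gripper_force: 0.0
```

Request:
apply_moves:
  increments:
    - [[-1,-0.84,0,0,0,0],[-1,-0.84,0,0,0,0],[-1,-0.84,0,0,0,0],[-1,-0.84,0,0,0,0],[-1,-0.84,0,0,0,0],[-1,-0.84,0,0,0,0],[-1,-0.84,0,0,0,0],[-1,-0.84,0,0,0,0],[-1,-0.84,0,0,0,0],[-0.7,-0.7,0,0,0,0],[0,0,0,0,0,0],[0,0,0,0,0,0]]

```text
clock: 2.15
tcp_pos: [0.3995, 0.2911, 0.2508]
orientation: [0.001, 1.0, -0.0, -0.0]
ft_force: [-1.1, -0.2, 1.3]
finger_gap: 0.999
gripper_force: 0.0
```

```bash
python3 - <<'E'
from h import *
import pickle
o=observe();print(o['tcp_pos'],o['orientation'])
w=snap('wrist','w1.png');pickle.dump(w,open('w1.pkl','wb'))
E
```

```text
[0.39951367 0.29107187 0.25076802] [ 8.30688137e-04  9.99999636e-01 -1.18514863e-04 -1.52098096e-04]
```

View pics/w1.png

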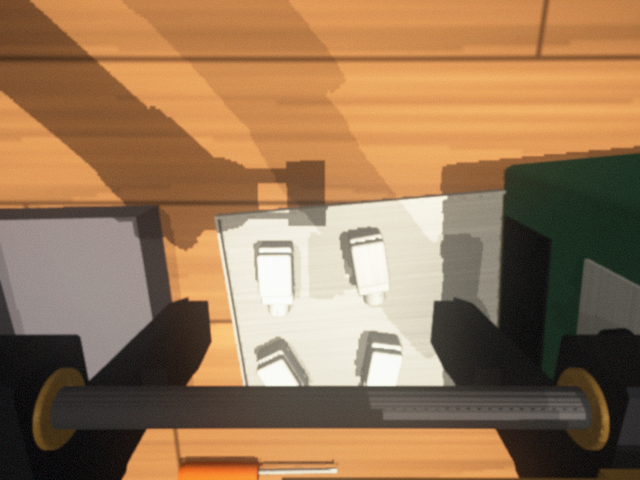

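The wrist view looks along +x with image-down as +x. It shows the two near hoods at (275,275) and (370,263) and the two far ones partly hidden at (280,370) and (380,365). I'll measure their outlines by mask.

```bash
python3 - <<'E'
from h import *
import pickle
np.set_printoptions(precision=4,suppress=True)
w=pickle.load(open('w1.pkl','rb'))
im=w['pixels'];g=cv2.cvtColor(im,cv2.COLOR_BGR2GRAY)
print(g[275,230:310:3],g[240:320:3,275])
for th in (225,240):
  n,l,s,ce=cv2.connectedComponentsWithStats((g>th).astype(np.uint8))
  for i in range(1,n):
    if s[i,4]>150 and s[i,0]>200 and s[i,0]<450 and s[i,1]<380:
        ct=cv2.findContours((l==i).astype(np.uint8),0,1)[0][0]
        r=cv2.minAreaRect(ct); q=[onz(w,u,v,.045)[:2] for u,v in cv2.boxPoints(r)]
        print(th,s[i],ce[i],np.round(r[0]),r[1],r[2]);print(np.array(q))
cv2.imwrite('pics/w1c.png',cv2.resize(im[215:390,230:430],None,fx=3.4,fy=3.4,interpolation=cv2.INTER_CUBIC))
E
```

```text
[217 234 234 236 234 235 238 236 230 187 251 251 251 251 251 251 251 251
 251 251 239 163 222 224 239 240 237] [199 134 146 248 208 222 251 251 251 251 251 252 251 251 251 251 251 251
 250 249 251 249 250 250 250 247 237]
225 [  224   197   223   189 23081] [328.4327 296.4715] [337. 293.] (186.949462890625, 222.8002166748047) 88.66777801513672
[[0.3992 0.1982]
 [0.3947 0.4083]
 [0.6008 0.4312]
 [0.6071 0.1878]]
225 [218 234  21 115 199] [227.809  290.9799] [228. 291.] (115.73859405517578, 2.055304765701294) 80.42577362060547
[[0.4308 0.19  ]
 [0.4305 0.1919]
 [0.5562 0.2028]
 [0.5566 0.2006]]
240 [402 197  43  28 714] [424.3263 209.1008] [424. 211.] (25.339160919189453, 42.27524948120117) 85.03025817871094
[[0.3982 0.367 ]
 [0.3949 0.4064]
 [0.4193 0.4107]
 [0.4229 0.3706]]
240 [ 353  243   36   61 1470] [371.1184 269.7408] [372. 274.] (58.79789352416992, 30.56866455078125) 81.02737426757812
[[0.4447 0.3212]
 [0.4399 0.3505]
 [0.5019 0.3625]
 [0.5072 0.3319]]
240 [ 258  256   35   61 1653] [274.9843 282.4991] [275. 286.] (61.2464714050293, 31.528013229370117) 86.00909423828125
[[0.4535 0.2277]
 [0.4513 0.2588]
 [0.5178 0.2615]
 [0.5203 0.2289]]
240 [314 296  49  13 268] [340.153  301.6754] [338. 302.] (9.965457916259766, 48.08333969116211) 85.2363510131836
[[0.4997 0.2827]
 [0.4954 0.3314]
 [0.5064 0.3326]
 [0.5108 0.2835]]
240 [368 353  34  32 871] [384.2985 369.3892] [385. 370.] (28.63295555114746, 33.535858154296875) 11.309932708740234
[[0.6011 0.3407]
 [0.5602 0.3464]
 [0.567  0.3766]
 [0.6083 0.3717]]
240 [258 361  38  24 607] [276.2652 374.7792] [276. 378.] (28.174455642700195, 29.516096115112305) 63.43495178222656
[[0.5853 0.2208]
 [0.5691 0.2499]
 [0.6006 0.2627]
 [0.6176 0.2332]]
```

View pics/w1c.png

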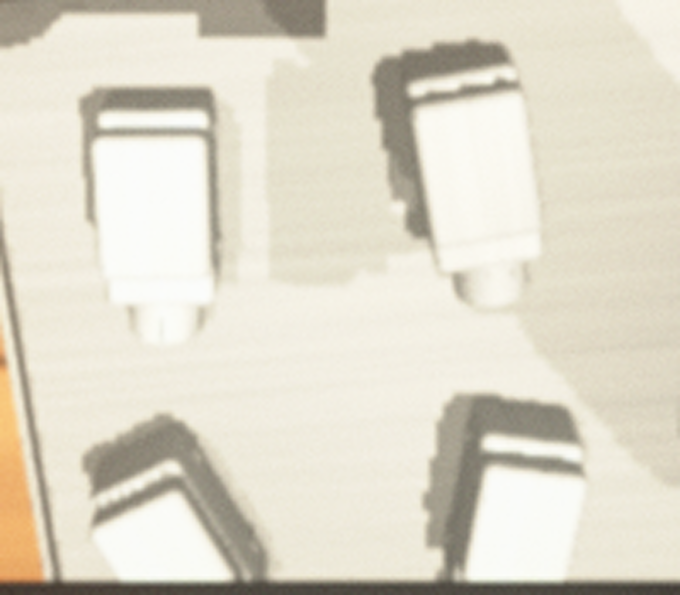

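The enlarged crop shows the back edges of all four top faces: near left (92,135)-(208,135), near right (413,108)-(522,92), far left (93,525)-(172,487) and far right (485,463)-(582,468).

```bash
python3 - <<'E'
from h import *
import pickle
np.set_printoptions(precision=4,suppress=True)
w=pickle.load(open('w1.pkl','rb'))
P=lambda x,y:onz(w,230-.35+x/3.4,215-.35+y/3.4,.045)[:2]
for n,a,b,sd in [('H1',(92,135),(208,135),[((92,135),(107,278)),((208,135),(212,275))]),('H2',(413,108),(522,92),[((413,108),(437,243)),((522,92),(541,232))]),
  ('H3',(93,525),(172,487),[((172,487),(228,575)),((93,525),(125,578))]),('H4',(485,463),(582,468),[((485,463),(470,575)),((582,468),(568,578))])]:
    A,B=P(*a),P(*b); e=B-A; ang=np.degrees(np.arctan2(e[1],e[0]))-90
    sa=[np.degrees(np.arctan2(*(P(*q)-P(*p))[::-1])) for p,q in sd]
    for th in (ang,np.mean(sa)):
        t=np.radians(th); print(n,'w',np.linalg.norm(e),'ang',th,sa,'c',(A+B)/2+.028*np.array([np.cos(t),np.sin(t)]))
E
```

```text
H1 w 0.03357961960747226 ang -0.1274768131084869 [np.float64(2.8907064498696537), np.float64(0.17320001489662257)] c [0.4796 0.244 ]
H1 w 0.03357961960747226 ang 1.5319532323831382 [np.float64(2.8907064498696537), np.float64(0.17320001489662257)] c [0.4796 0.2448]
H2 w 0.031500823122784974 ang 8.662546157167867 [np.float64(10.710295796336569), np.float64(9.805251974075322)] c [0.4689 0.3398]
H2 w 0.031500823122784974 ang 10.257773885205946 [np.float64(10.710295796336569), np.float64(9.805251974075322)] c [0.4688 0.3406]
H3 w 0.02895721978910918 ang 28.319119739446364 [np.float64(27.64052931961076), np.float64(25.347013635796028)] c [0.5999 0.2472]
H3 w 0.02895721978910918 ang 26.493771477703394 [np.float64(27.64052931961076), np.float64(25.347013635796028)] c [0.6004 0.2465]
H4 w 0.03043672514033793 ang -3.4090286755410943 [np.float64(-4.741873805948461), np.float64(-3.233586879747267)] c [0.5889 0.3583]
H4 w 0.03043672514033793 ang -3.987730342847864 [np.float64(-4.741873805948461), np.float64(-3.233586879747267)] c [0.5889 0.358 ]
```

Request:
apply_moves:
  increments:
    - [[-1,-0.59,1,0,0,0],[-1,-0.59,1,0,0,0],[-1,-0.59,1,0,0,0],[-1,-0.59,1,0,0,0],[0,0,1,0,0,0],[0,0,1,0,0,0],[0,0,1,0,0,0],[0,0,1,0,0,0],[0,0,1,0,0,0],[0,0,0.9,0,0,0],[0,0,0.6,0,0,0],[0,0,0.5,0,0,-0.1],[0,0,0.5,0,0,0],[0,0,0.3,0,0,0],[0,0,0,0,0,0]]
  hand: 1
  force: 25

```text
clock: 3.45
tcp_pos: [0.4786, 0.2447, 0.0141]
orientation: [-0.006, 1.0, -0.0, -0.001]
ft_force: [0.2, 0.5, 0.6]
finger_gap: 1.001
gripper_force: 0.0
```

Request:
apply_moves:
  increments:
    - [[0,0,0,0,0,0],[0,0,0,0,0,0],[0,0,0,0,0,0],[0,0,0,0,0,0],[0,0,0,0,0,0],[0,0,0,0,0,0]]
  hand: 0
  force: 25

```text
clock: 3.95
tcp_pos: [0.4794, 0.2447, 0.0152]
orientation: [-0.006, 1.0, 0.0, 0.0]
ft_force: [0.9, -0.2, 0.2]
finger_gap: 0.568
gripper_force: 0.0
```

Request:
apply_moves:
  increments:
    - [[0,0,0,0,0,0],[0,0,0,0,0,0],[0,0,0,0,0,0],[0,0,0,0,0,0],[0,0,-0.7,0,0,0],[0,0,-1,0,0,0],[0,0,-1,0,0,0],[0,0,-1,0,0,0],[0,0,-1,0,0,0],[0.11,-0.7,-0.5,0,0,0],[0.11,-1,0,0,0,0],[0.11,-1,0,0,0,0],[0.11,-1,0,0,0,0],[0.11,-1,0,0,0,0],[0.11,-1,0,0,0,0],[0.11,-1,0,0,0,0],[0.11,-1,0,0,0,0],[0.11,-1,0,0,0,0],[0.11,-0.3,0,0,0,0]]

```text
clock: 5.53
tcp_pos: [0.4589, 0.0613, 0.119]
orientation: [-0.004, 1.0, -0.001, -0.0]
ft_force: [0.5, -0.0, 0.4]
finger_gap: 0.008
gripper_force: 0.0
```

Nothing is gripped (gap 0.008), so I'll look.

```bash
python3 - <<'E'
from h import *
import pickle
c=snap('top');pickle.dump(c,open('top1.pkl','wb')); im=c['pixels']
s=snap('side');pickle.dump(s,open('side1.pkl','wb'))
a=cv2.resize(im[190:310,95:235],None,fx=3.4,fy=3.4,interpolation=cv2.INTER_CUBIC)
b=cv2.resize(s['pixels'][130:260,220:340],None,fx=3,fy=3,interpolation=cv2.INTER_CUBIC)
H=max(a.shape[0],b.shape[0]);o=np.zeros((H,a.shape[1]+b.shape[1]-0,3),np.uint8);o[:a.shape[0],:a.shape[1]]=a;o[:b.shape[0],a.shape[1]:]=b
o=cv2.resize(o,(800,int(o.shape[0]*800/o.shape[1])));print(o.shape);cv2.imwrite('pics/m1.png',o)
E
```

```text
(390, 800, 3)
```

View pics/m1.png

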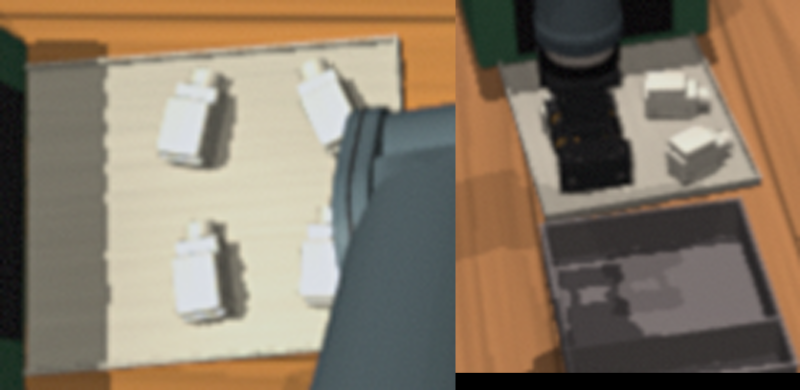

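Hood 1 is still standing where it was at crop (318,250). I'll regrasp it with a longer close and a higher force, and check the gap before lifting.

Request:
apply_moves:
  increments:
    - [[-0.12,1,0,0,0,0],[-0.12,1,0,0,0,0],[-0.12,1,0,0,0,0],[-0.12,1,0,0,0,0],[-0.12,1,0,0,0,0],[-0.12,1,0,0,0,0],[-0.12,1,0,0,0,0],[-0.12,1,0,0,0,0],[-0.12,1,0,0,0,0],[0,0.15,1,0,0,0],[0,0,1,0,0,0],[0,0,1,0,0,0],[0,0,1,0,0,0],[0,0,0.8,0,0,0],[0,0,0.4,0,0,0],[0,0,0,0,0,0],[0,0,0,0,0,0]]
  hand: 0.9

```text
clock: 7.05
tcp_pos: [0.4786, 0.2486, 0.015]
orientation: [-0.006, 1.0, 0.0, -0.0]
ft_force: [-0.1, -0.5, 0.6]
finger_gap: 0.905
gripper_force: 0.0
```

Request:
apply_moves:
  increments:
    - [[0,0,0,0,0,0],[0,0,0,0,0,0],[0,0,0,0,0,0],[0,0,0,0,0,0],[0,0,0,0,0,0],[0,0,0,0,0,0],[0,0,0,0,0,0],[0,0,0,0,0,0],[0,0,0,0,0,0],[0,0,0,0,0,0]]
  hand: 0
  force: 50

```text
clock: 7.88
tcp_pos: [0.4794, 0.2431, 0.017]
orientation: [-0.004, 1.0, -0.002, -0.001]
ft_force: [-8.2, -17.1, 46.2]
finger_gap: 0.174
gripper_force: 38.7
```

```bash
python3 - <<'E'
from h import *
import pickle
w=snap('wrist','w2.png');pickle.dump(w,open('w2.pkl','wb'))
s=snap('side');pickle.dump(s,open('side2.pkl','wb'))
b=cv2.resize(s['pixels'][110:215,210:340],None,fx=4,fy=4,interpolation=cv2.INTER_CUBIC)
a=cv2.resize(w['pixels'],None,fx=.8,fy=.8)[:,100:400]
H=max(a.shape[0],b.shape[0]);o=np.zeros((H,a.shape[1]+b.shape[1],3),np.uint8);o[:a.shape[0],:a.shape[1]]=a;o[:b.shape[0],a.shape[1]:]=b
o=o[:,:800]
cv2.imwrite('pics/m2.png',o)
E
```

```text
(no output)
```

View pics/m2.png

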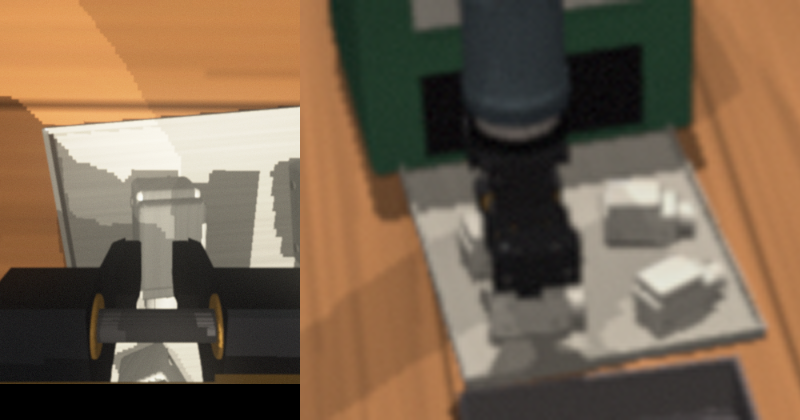

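The picture shows the fingertips above the hood's top, pressing on it, although the stated TCP is at z = 0.017. I'll check the hand geometry.

```bash
python3 - <<'E'
from h import *
print(manip.hold_point_z,[a for a in dir(manip) if a[0]!='_'],observe()['tcp_pos'],observe()['finger_gap'],observe()['ft_force'])
E
```

```text
0.0187 ['MotionError', 'hand_in', 'hold_point_z'] [0.47969996 0.24261173 0.01812737] 0.1080189513746565 [-10.06991957 -15.83294408  48.78041802]
```

Request:
apply_moves:
  increments:
    - [[0,0,-0.5,0,0,0],[0,0,-0.5,0,0,0],[0,0,-1,0,0,0],[0,0,-1,0,0,0],[0,0,-1,0,0,0],[0,0,0,0,0,0],[0,0,0,0,0,0]]
  hand: 0.9

```text
clock: 8.57
tcp_pos: [0.4794, 0.2484, 0.0958]
orientation: [-0.006, 1.0, 0.001, 0.001]
ft_force: [-0.0, -0.5, 0.1]
finger_gap: 0.619
gripper_force: 0.0
```

```bash
python3 - <<'E'
from h import *
import pickle
w=snap('wrist','w3.png');pickle.dump(w,open('w3.pkl','wb'));o=observe();print(o['tcp_pos'],o['finger_gap'])
E
```

```text
[0.47863174 0.24792953 0.09483323] 0.663529741089279
```

View pics/w3.png

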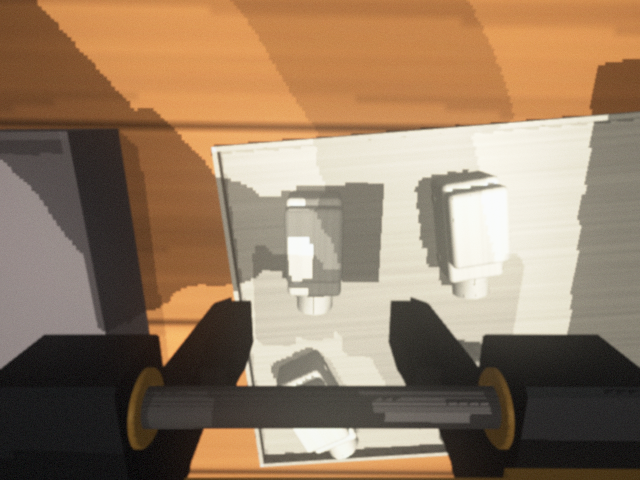

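The wrist view shows the fingertips near row 300, about 25 mm short of the stated TCP, and H1 standing upright with its top at (315,245). I'll descend beside the hood in small steps and watch the force.

Request:
apply_moves:
  increments:
    - [[0,-0.18,1,0,0,0],[0,0,1,0,0,0],[0,0,1,0,0,0],[0,0,1,0,0,0],[0,0,0.2,0,0,0],[0,0,0.1,0,0,0],[0,0,0.1,0,0,0],[0,0,0.1,0,0,0],[0,0,0,0,0,0]]
  hand: 0.8

```text
clock: 9.37
tcp_pos: [0.4792, 0.2443, 0.0054]
orientation: [-0.006, 1.0, 0.0, 0.0]
ft_force: [-0.4, -0.3, 0.5]
finger_gap: 0.797
gripper_force: 0.0
```

Request:
apply_moves:
  increments:
    - [[0,0,0.1,0,0,0],[0,0,0.1,0,0,0],[0,0,0.1,0,0,0],[0,0,0,0,0,0]]

```text
clock: 9.7
tcp_pos: [0.4787, 0.244, -0.0013]
orientation: [-0.006, 1.0, -0.0, -0.0]
ft_force: [-0.5, -0.0, 0.1]
finger_gap: 0.8
gripper_force: 0.0
```

Request:
apply_moves:
  increments:
    - [[0,0,0.1,0,0,0],[0,0,0.1,0,0,0],[0,0,0.1,0,0,0],[0,0,0,0,0,0]]

```text
clock: 10.03
tcp_pos: [0.4786, 0.2439, -0.0075]
orientation: [-0.006, 1.0, -0.0, -0.0]
ft_force: [-0.1, -0.4, 0.6]
finger_gap: 0.8
gripper_force: 0.0
```

Request:
apply_moves:
  increments:
    - [[0,0,0.1,0,0,0],[0,0,0.1,0,0,0],[0,0,0,0,0,0]]

```text
clock: 10.28
tcp_pos: [0.4786, 0.2439, -0.0115]
orientation: [-0.006, 1.0, -0.0, -0.0]
ft_force: [0.3, -1.1, -0.3]
finger_gap: 0.801
gripper_force: 0.0
```

Request:
apply_moves:
  increments:
    - [[0,0,0,0,0,0],[0,0,0,0,0,0],[0,0,0,0,0,0],[0,0,0,0,0,0],[0,0,0,0,0,0],[0,0,0,0,0,0]]
  hand: 0.25
  force: 15

```text
clock: 10.78
tcp_pos: [0.4789, 0.2441, -0.011]
orientation: [-0.006, 1.0, 0.0, 0.0]
ft_force: [-0.0, 0.1, 0.5]
finger_gap: 0.384
gripper_force: 15.0
```

Gripped at a gap of 0.384 (34 mm). The real fingertips end about 27 mm behind the reported TCP, so I'll use TCP z ≈ -0.011. Carrying H1 to slot S2 (0.4585, 0.064).

Request:
apply_moves:
  increments:
    - [[0,0,0,0,0,0],[0,0,0,0,0,0],[0,0,-0.5,0,0,0],[0,0,-1,0,0,0],[0,0,-1,0,0,0],[0,0,-1,0,0,0],[0,0,-1,0,0,0],[0.1,-0.7,-0.5,0,0,0],[0.1,-1,0,0,0,0],[0.1,-1,0,0,0,0],[0.1,-1,0,0,0,0],[0.1,-1,0,0,0,0],[0.1,-1,0,0,0,0],[0.1,-1,0,0,0,0],[0.1,-1,0,0,0,0],[0.1,-1,0,0,0,0],[0.1,-0.3,0,0,0,0],[0.1,0,0,0,0,0]]
  hand: 0.25
  force: 30

```text
clock: 12.28
tcp_pos: [0.4587, 0.0621, 0.0894]
orientation: [-0.004, 1.0, -0.0, 0.0]
ft_force: [-0.2, 0.7, -1.0]
finger_gap: 0.383
gripper_force: 30.0
```

Request:
apply_moves:
  increments:
    - [[0,0.1,1,0,0,0],[0,0,1,0,0,0],[0,0,1,0,0,0],[0,0,1,0,0,0],[0,0,0.4,0,0,0],[0,0,0.25,0,0,0],[0,0,0.13,0,0,0],[0,0,0.07,0,0,0],[0,0,0,0,0,0],[0,0,0,0,0,0]]

```text
clock: 13.12
tcp_pos: [0.4595, 0.066, -0.0074]
orientation: [-0.006, 1.0, 0.0, 0.001]
ft_force: [0.5, -0.2, -1.9]
finger_gap: 0.38
gripper_force: 30.0
```

Request:
apply_moves:
  increments:
    - [[0,0,0,0,0,0],[0,0,0,0,0,0],[0,0,0,0,0,0],[0,0,-0.5,0,0,0],[0,0,-1,0,0,0],[0,0,-1,0,0,0],[0,0,-1,0,0,0],[0,0,-1,0,0,0],[0,0,-0.5,0,0,0]]
  hand: 0.52

```text
clock: 13.87
tcp_pos: [0.46, 0.0659, 0.0946]
orientation: [-0.005, 1.0, 0.0, 0.002]
ft_force: [0.4, 0.2, -0.7]
finger_gap: 0.518
gripper_force: 0.0
```

```bash
python3 - <<'E'
from h import *
import pickle
o=observe();print(o['tcp_pos'],o['finger_gap'])
c=snap('top');pickle.dump(c,open('top2.pkl','wb'))
im=c['pixels'];cv2.imwrite('pics/t2.png',cv2.resize(im[190:310,95:365],None,fx=2.9,fy=2.9,interpolation=cv2.INTER_CUBIC))
E
```

```text
[0.45995939 0.06594784 0.09461108] 0.5182264487806318
```

View pics/t2.png

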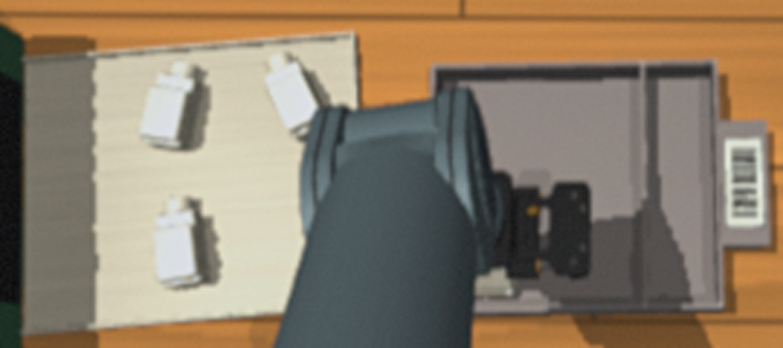

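H1 is in the tote at (500,285). The remaining hoods in the tray stand at (170,115), (180,250) and (295,100), unmoved. Next is H2, yaw 9.5°.

Request:
apply_moves:
  increments:
    - [[-0.03,0.98,0,0,0,0],[-0.03,0.98,0,0,0,0],[-0.03,0.98,0,0,0,0],[-0.03,0.98,0,0,0,0],[-0.03,0.98,0,0,0,0],[-0.03,0.98,0,0,0,0],[-0.03,0.98,0,0,0,0],[-0.03,0.98,0,0,0,0],[-0.03,0.98,0,0,0,0],[-0.03,0.98,0,0,0,0],[-0.03,0.98,0,0,0,0],[-0.03,0.98,0,0,0,0],[-0.03,0.98,0.15,0,0,0],[-0.03,0.96,0.15,0,0,0],[0,0,1,0,0,-0.49],[0,0,1,0,0,-0.49],[0,0,1,0,0,-0.49],[0,0,1,0,0,0],[0,0,0.6,0,0,0],[0,0,0.35,0,0,0]]
  hand: 0.8

```text
clock: 15.58
tcp_pos: [0.4629, 0.3389, -0.0152]
orientation: [-0.082, 0.997, -0.001, -0.001]
ft_force: [-0.6, 0.2, -0.2]
finger_gap: 0.803
gripper_force: 0.0
```

Request:
apply_moves:
  increments:
    - [[0,0,0,0,0,0],[0,0,0,0,0,0],[0,0,0,0,0,0],[0,0,0,0,0,0],[0,0,0,0,0,0],[0,0,0,0,0,0],[0,0,0,0,0,0]]
  hand: 0.25
  force: 30

```text
clock: 16.17
tcp_pos: [0.4646, 0.3403, -0.0123]
orientation: [-0.082, 0.997, 0.0, 0.0]
ft_force: [-0.7, -0.4, 4.3]
finger_gap: 0.386
gripper_force: 29.9
```

Request:
apply_moves:
  increments:
    - [[0,0,-0.5,0,0,0],[0,0,-1,0,0,0],[0,0,-1,0,0,0.49],[0,0,-1,0,0,0.49],[0,0,-1,0,0,0.49],[0.02,-1,0,0,0,0],[0.02,-1,0,0,0,0],[0.02,-1,0,0,0,0],[0.02,-1,0,0,0,0],[0.02,-1,0,0,0,0],[0.02,-1,0,0,0,0],[0.02,-1,0,0,0,0],[0.02,-1,0,0,0,0],[0.02,-1,0,0,0,0],[0.02,-1,0,0,0,0],[0.02,-1,0,0,0,0],[0.02,-1,0,0,0,0],[0.02,-1,0,0,0,0],[0.02,-1,0,0,0,0]]

```text
clock: 17.75
tcp_pos: [0.4614, 0.0588, 0.0774]
orientation: [-0.006, 1.0, 0.0, 0.0]
ft_force: [0.3, -0.3, -0.8]
finger_gap: 0.383
gripper_force: 29.9
```

Request:
apply_moves:
  increments:
    - [[0.02,-1,0,0,0,0],[0.02,-1,0,0,0,0],[0.02,-1,0,0,0,0],[0.02,-0.7,0,0,0,0],[0,0,0,0,0,0],[0,0,0,0,0,0]]

```text
clock: 18.25
tcp_pos: [0.4609, -0.0145, 0.0773]
orientation: [-0.005, 1.0, 0.0, 0.0]
ft_force: [-0.1, 0.0, -2.3]
finger_gap: 0.383
gripper_force: 29.9
```

Request:
apply_moves:
  increments:
    - [[0.15,-0.05,1,0,0,0],[0,0,1,0,0,0],[0,0,1,0,0,0],[0,0,0.7,0,0,0],[0,0,0.4,0,0,0],[0,0,0.2,0,0,0],[0,0,0.1,0,0,0],[0,0,0,0,0,0],[0,0,0,0,0,0]]

```text
clock: 19.0
tcp_pos: [0.4585, -0.015, -0.0105]
orientation: [-0.006, 1.0, 0.0, 0.001]
ft_force: [0.1, -0.3, -1.5]
finger_gap: 0.383
gripper_force: 29.9
```

Request:
apply_moves:
  increments:
    - [[0,0,0,0,0,0],[0,0,0,0,0,0],[0,0,0,0,0,0],[0,0,-0.5,0,0,0],[0,0,-1,0,0,0],[0,0,-1,0,0,0],[0,0,-1,0,0,0],[0,0,-1,0,0,0],[0,0,-0.5,0,0,0]]
  hand: 0.52

```text
clock: 19.75
tcp_pos: [0.4591, -0.0153, 0.0916]
orientation: [-0.005, 1.0, 0.0, 0.002]
ft_force: [-0.2, 0.7, -0.3]
finger_gap: 0.524
gripper_force: 0.0
```

```bash
python3 - <<'E'
from h import *
import pickle
np.set_printoptions(precision=4,suppress=True)
o=observe();print(o['tcp_pos'],o['finger_gap'])
c=snap('top');pickle.dump(c,open('top3.pkl','wb'))
p=pickle.load(open('top2.pkl','rb'))['pixels'];q=c['pixels']
# change in region of H4 and H3, and white components
d=cv2.absdiff(p,q).max(2)
for n,(u,v) in dict(H4=(154,226),H3=(197,223)).items(): print(n,(d[v-25:v+25,u-20:u+20]>60).sum())
m=((q.min(2)>185)).astype(np.uint8); m[:, :100]=0
n,l,s,ce=cv2.connectedComponentsWithStats(m)
for i in range(1,n):
    if s[i,4]>60 and s[i,0]<360 and 180<s[i,1]<310: print(s[i],ce[i],onz(c,*ce[i],.045))
E
```

```text
[ 0.4591 -0.0153  0.0916] 0.5241921813889259
H4 0
H3 275
[186 208  19  27 287] [194.3763 221.5749] [0.6032 0.2477 0.045 ]
[143 211  18  27 294] [151.4932 225.0068] [0.5934 0.356  0.045 ]
[ 142  237   78   63 3458] [180.742  270.8155] [0.4765 0.2744 0.045 ]
[345 238  13  29 113] [351.885 248.354] [ 0.5363 -0.1541  0.045 ]
```

Request:
apply_moves:
  increments:
    - [[-0.34,0.98,0,0,0,0],[-0.34,0.98,0,0,0,0],[-0.34,0.98,0,0,0,0],[-0.34,0.98,0,0,0,0],[-0.34,0.98,0,0,0,0],[-0.34,0.98,0,0,0,0],[-0.34,0.98,0,0,0,0],[-0.34,0.98,0,0,0,0],[-0.34,0.98,0,0,0,0],[-0.34,0.98,0,0,0,0],[-0.34,0.98,0,0,0,0],[-0.34,0.98,0,0,0,0],[-0.34,0.98,0,0,0,0],[-0.34,0.98,0,0,0,0],[-0.34,0.98,0,0,0,0],[-0.34,0.98,0,0,0,0],[-0.34,0.98,0,0,0,0],[-0.34,0.98,0,0,0,0],[-0.34,0.98,0,0,0,0],[0,0,0,0,0,0]]
  hand: 0.8

```text
clock: 21.47
tcp_pos: [0.5822, 0.3637, 0.088]
orientation: [-0.008, 1.0, 0.001, -0.0]
ft_force: [-0.8, 1.8, -0.1]
finger_gap: 0.802
gripper_force: 0.0
```

Request:
apply_moves:
  increments:
    - [[0,0,1,0,0,0.37],[0,0,1,0,0,0.37],[0,0,1,0,0,0],[0,0,1,0,0,0],[0,0,0.6,0,0,0],[0,0,0.35,0,0,0],[0,0,0.2,0,0,0],[0,0,0,0,0,0]]

```text
clock: 22.13
tcp_pos: [0.5828, 0.3582, -0.0145]
orientation: [0.033, 0.999, -0.0, -0.0]
ft_force: [-1.0, -0.1, 1.1]
finger_gap: 0.799
gripper_force: 0.0
```

Request:
apply_moves:
  increments:
    - [[0,0,0,0,0,0],[0,0,0,0,0,0],[0,0,0,0,0,0],[0,0,0,0,0,0],[0,0,0,0,0,0],[0,0,0,0,0,0],[0,0,0,0,0,0]]
  hand: 0.25

```text
clock: 22.72
tcp_pos: [0.5831, 0.3589, -0.0137]
orientation: [0.033, 0.999, 0.0, 0.0]
ft_force: [-0.8, -1.0, 2.4]
finger_gap: 0.386
gripper_force: 29.3
```

Request:
apply_moves:
  increments:
    - [[0,0,-0.5,0,0,0],[0,0,-1,0,0,0],[0,0,-1,0,0,-0.37],[0,0,-1,0,0,-0.37],[0,0,-1,0,0,0],[0.085,-1,0,0,0,0],[0.085,-1,0,0,0,0],[0.085,-1,0,0,0,0],[0.085,-1,0,0,0,0],[0.085,-1,0,0,0,0],[0.085,-1,0,0,0,0],[0.085,-1,0,0,0,0],[0.085,-1,0,0,0,0],[0.085,-1,0,0,0,0],[0.085,-1,0,0,0,0],[0.085,-1,0,0,0,0],[0.085,-1,0,0,0,0],[0.085,-1,0,0,0,0],[0.085,-1,0,0,0,0],[0.085,-0.6,0,0,0,0]]

```text
clock: 24.38
tcp_pos: [0.5605, 0.0634, 0.0764]
orientation: [-0.004, 1.0, -0.001, -0.0]
ft_force: [-0.4, 0.0, -2.4]
finger_gap: 0.385
gripper_force: 29.3
```

Request:
apply_moves:
  increments:
    - [[0,0,0,0,0,0],[0,0,0,0,0,0]]

```text
clock: 24.55
tcp_pos: [0.5608, 0.0665, 0.0762]
orientation: [-0.005, 1.0, 0.0, 0.0]
ft_force: [0.5, -0.3, -1.9]
finger_gap: 0.388
gripper_force: 29.3
```

Request:
apply_moves:
  increments:
    - [[0.17,0,1,0,0,0],[0,0,1,0,0,0],[0,0,1,0,0,0],[0,0,0.7,0,0,0],[0,0,0.4,0,0,0],[0,0,0.2,0,0,0],[0,0,0.1,0,0,0],[0,0,0,0,0,0],[0,0,0,0,0,0]]

```text
clock: 25.3
tcp_pos: [0.558, 0.0667, -0.0113]
orientation: [-0.006, 1.0, 0.0, 0.001]
ft_force: [-0.1, -0.6, -1.4]
finger_gap: 0.386
gripper_force: 29.3
```

Request:
apply_moves:
  increments:
    - [[0,0,0,0,0,0],[0,0,0,0,0,0],[0,0,0,0,0,0],[0,0,-0.5,0,0,0],[0,0,-1,0,0,0],[0,0,-1,0,0,0],[0,0,-1,0,0,0],[0,0,-1,0,0,0],[0,0,-0.5,0,0,0]]
  hand: 0.52

```text
clock: 26.05
tcp_pos: [0.5588, 0.0664, 0.0911]
orientation: [-0.005, 1.0, 0.0, 0.002]
ft_force: [1.1, 0.6, -0.4]
finger_gap: 0.519
gripper_force: 0.0
```

```bash
python3 - <<'E'
from h import *
import pickle
np.set_printoptions(precision=4,suppress=True)
o=observe();print(o['tcp_pos'],o['finger_gap'])
c=snap('top');pickle.dump(c,open('top4.pkl','wb'));w=snap('wrist');pickle.dump(w,open('w4.pkl','wb'))
q=c['pixels'];q0=pickle.load(open('top0.pkl','rb'))['pixels']
for q in(q0,q):
 m=((q.min(2)>185)).astype(np.uint8); m[:, :100]=0
 n,l,s,ce=cv2.connectedComponentsWithStats(m)
 for i in range(1,n):
    if s[i,4]>40 and s[i,0]<360 and 180<s[i,1]<310: print(s[i],ce[i],onz(c,*ce[i],.045))
E
```

```text
[0.5588 0.0664 0.0911] 0.5192977651456525
[187 209  18  25 256] [194.4688 221.707 ] [0.6028 0.2475 0.045 ]
[143 211  18  27 261] [151.5057 225.4023] [0.5924 0.3559 0.045 ]
[346 245  12  22  47] [354.5957 258.4043] [ 0.5107 -0.1608  0.045 ]
[186 253  15  28 292] [193.3938 268.8767] [0.4816 0.2432 0.045 ]
[148 258  14  28 286] [154.2273 273.4266] [0.4696 0.3399 0.045 ]
[ 128  207   74   94 4353] [162.0499 258.1581] [0.5082 0.3232 0.045 ]
[345 238  13  30 151] [351.5298 252.245 ] [ 0.5263 -0.1531  0.045 ]
[258 261  14  30 335] [264.2866 277.0478] [0.4621 0.0652 0.045 ]
[291 269  12  22 166] [294.8735 280.8675] [ 0.453  -0.0114  0.045 ]
```

Request:
apply_moves:
  increments:
    - [[-0.24,1,0,0,0,0],[-0.24,1,0,0,0,0],[-0.24,1,0,0,0,0],[-0.24,1,0,0,0,0],[-0.24,1,0,0,0,0],[-0.24,1,0,0,0,0],[-0.24,1,0,0,0,0],[-0.24,1,0,0,0,0],[-0.24,1,0,0,0,0],[0,0,0,0,0,-0.88],[0,0,0,0,0,-0.88],[0,0,0,0,0,-0.88],[0,0,0,0,0,-0.88],[0,0,0,0,0,-0.86],[0,0,0,0,0,0]]
  hand: 0.8

```text
clock: 27.4
tcp_pos: [0.5977, 0.2463, 0.0865]
orientation: [-0.234, 0.972, -0.0, -0.001]
ft_force: [0.2, -0.1, -0.4]
finger_gap: 0.8
gripper_force: 0.0
```

```bash
python3 - <<'E'
from h import *
import pickle
np.set_printoptions(precision=4,suppress=True)
o=observe();print(o['tcp_pos'],o['orientation'])
w=snap('wrist','w5.png');pickle.dump(w,open('w5.pkl','wb'))
E
```

```text
[0.5977 0.2463 0.0865] [-0.2342  0.9722 -0.0001 -0.001 ]
```

View pics/w5.png

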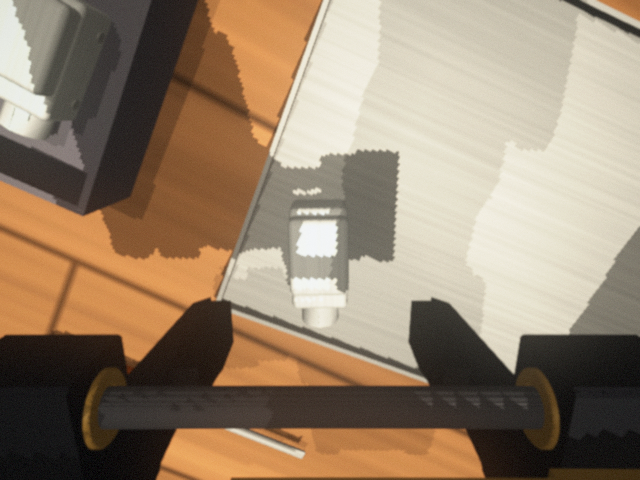

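The wrist view shows H3 squarely between the open fingers at (320,250).

Request:
apply_moves:
  increments:
    - [[0,0,1,0,0,0],[0,0,1,0,0,0],[0,0,1,0,0,0],[0,0,1,0,0,0],[0,0,0.5,0,0,0],[0,0,0.3,0,0,0],[0,0,0,0,0,0]]
  hand: 0.7

```text
clock: 28.03
tcp_pos: [0.5976, 0.2464, -0.0094]
orientation: [-0.232, 0.973, -0.0, -0.001]
ft_force: [0.7, -0.1, -0.3]
finger_gap: 0.7
gripper_force: 0.0
```

Request:
apply_moves:
  increments:
    - [[0,0,0,0,0,0],[0,0,0,0,0,0],[0,0,0,0,0,0],[0,0,0,0,0,0],[0,0,0,0,0,0],[0,0,0,0,0,0],[0,0,0,0,0,0]]
  hand: 0.25

```text
clock: 28.62
tcp_pos: [0.5991, 0.2468, -0.0072]
orientation: [-0.233, 0.973, 0.0, 0.001]
ft_force: [-1.1, -1.4, 6.1]
finger_gap: 0.382
gripper_force: 30.0
```

Request:
apply_moves:
  increments:
    - [[0,0,-0.5,0,0,0],[0,0,-1,0,0,0.88],[0,0,-1,0,0,0.88],[0,0,-1,0,0,0.88],[0,0,-1,0,0,0.88],[0,0,0,0,0,0.86],[0.14,-1,0,0,0,0],[0.14,-1,0,0,0,0],[0.14,-1,0,0,0,0],[0.14,-1,0,0,0,0],[0.14,-1,0,0,0,0],[0.14,-1,0,0,0,0],[0.14,-1,0,0,0,0],[0.14,-1,0,0,0,0],[0.14,-1,0,0,0,0],[0.14,-1,0,0,0,0],[0.14,-1,0,0,0,0],[0.14,-1,0,0,0,0],[0.14,-1,0,0,0,0],[0,0,0,0,0,0]]

```text
clock: 30.28
tcp_pos: [0.564, -0.0191, 0.0823]
orientation: [-0.003, 1.0, -0.001, -0.0]
ft_force: [-1.1, -0.8, -1.0]
finger_gap: 0.383
gripper_force: 30.0
```

Request:
apply_moves:
  increments:
    - [[0,0,0,0,0,0],[0,0,0,0,0,0]]

```text
clock: 30.45
tcp_pos: [0.5651, -0.0126, 0.0821]
orientation: [-0.006, 1.0, 0.0, 0.0]
ft_force: [0.0, 0.6, -0.7]
finger_gap: 0.383
gripper_force: 30.0
```

Request:
apply_moves:
  increments:
    - [[0.1,0,1,0,0,0],[0,0,1,0,0,0],[0,0,1,0,0,0],[0,0,0.7,0,0,0],[0,0,0.4,0,0,0],[0,0,0.2,0,0,0],[0,0,0.1,0,0,0],[0,0,0,0,0,0],[0,0,0,0,0,0]]

```text
clock: 31.2
tcp_pos: [0.5638, -0.0134, -0.0053]
orientation: [-0.006, 1.0, 0.0, 0.001]
ft_force: [-0.2, 0.6, -1.8]
finger_gap: 0.382
gripper_force: 30.0
```

Request:
apply_moves:
  increments:
    - [[0,0,0,0,0,0],[0,0,0,0,0,0],[0,0,0,0,0,0],[0,0,-0.5,0,0,0],[0,0,-1,0,0,0],[0,0,-1,0,0,0],[0,0,-1,0,0,0],[0,0,-1,0,0,0],[0,0,-0.5,0,0,0]]
  hand: 0.52

```text
clock: 31.95
tcp_pos: [0.5645, -0.0138, 0.0971]
orientation: [-0.005, 1.0, 0.0, 0.002]
ft_force: [1.3, -0.3, 0.6]
finger_gap: 0.519
gripper_force: 0.0
```

All four hoods are down in the tote. Next are the bushes, gripped with the closing axis at 30° so the fingers clear both the neighbouring bushes and the narrow compartment's walls.

Request:
apply_moves:
  increments:
    - [[0.225,-0.97,0,0,0,0],[0.225,-0.97,0,0,0,0],[0.225,-0.97,0,0,0,0],[0.225,-0.97,0,0,0,0],[0.225,-0.97,0,0,0,0],[0.225,-0.97,0,0,0,0],[0.225,-0.97,0,0,0,0],[0.225,-0.97,0,0,0,0],[0.225,-0.97,0,0,0,0],[0.225,-0.97,0,0,0,0],[0.225,-0.97,0,0,0,0],[0.225,-0.97,0,0,0,0],[0.225,-0.97,0,0,0,0],[0.225,-0.97,0,0,0,0],[0.225,-0.97,0,0,0,0],[0.225,-0.97,0,0,0,0],[0.225,-0.97,0,0,0,0],[0.225,-0.97,0,0,0,0],[0.225,-0.97,0,0,0,0]]
  hand: 0.45

```text
clock: 33.53
tcp_pos: [0.4812, -0.384, 0.0941]
orientation: [-0.006, 1.0, 0.0, -0.0]
ft_force: [1.1, 0.6, -0.1]
finger_gap: 0.453
gripper_force: 0.0
```

Request:
apply_moves:
  increments:
    - [[0,0,0,0,0,0.92],[0,0,0,0,0,0.92],[0,0,0,0,0,0.92],[0,0,0,0,0,0.92],[0,0,0,0,0,0.92],[0,0,0,0,0,0.92],[0,0,0,0,0,0.92],[0,0,0,0,0,0.92],[0,0,0,0,0,0.92],[0,0,0,0,0,0.92],[0,0,0,0,0,0.92],[0,0,0,0,0,0],[0,0,0,0,0,0]]

```text
clock: 34.62
tcp_pos: [0.4816, -0.383, 0.094]
orientation: [0.499, 0.866, -0.0, -0.0]
ft_force: [-0.7, -0.2, 0.3]
finger_gap: 0.45
gripper_force: 0.0
```

```bash
python3 - <<'E'
from h import *
import pickle
np.set_printoptions(precision=4,suppress=True)
o=observe();print(o['tcp_pos'],o['orientation'],o['qpos'])
w=snap('wrist','w6.png');pickle.dump(w,open('w6.pkl','wb'))
hsv=cv2.cvtColor(w['pixels'],cv2.COLOR_BGR2HSV); m=cv2.inRange(hsv,(20,120,90),(35,255,255))
n,l,s,ce=cv2.connectedComponentsWithStats(m)
for i in range(1,n):
    if s[i,4]>60: print(s[i],ce[i],onz(w,*ce[i],.035))
print(proj(w,[[.479,-.3825,.035],[.437,-.385,.035],[.4318,-.3015,.035]]))
# tote contents, top view
c=snap('top'); pickle.dump(c,open('top6.pkl','wb'));q=c['pixels'];m=((q.min(2)>185)).astype(np.uint8)
n,l,s,ce=cv2.connectedComponentsWithStats(m)
for i in range(1,n):
    if s[i,4]>40 and s[i,0]<360 and 180<s[i,1]<310: print(s[i],ce[i],onz(c,*ce[i],.045))
E
```

```text
[ 0.4816 -0.383   0.094 ] [ 0.4993  0.8664 -0.0001 -0.0001] [ 0.3068  0.6508  0.4126  1.737  -0.3369  0.8246  1.4007]
[186   0  21  28 298] [195.9832  11.3826] [ 0.3627 -0.3044  0.035 ]
[ 205    0  105  113 2414] [246.2245  32.3919] [ 0.3891 -0.3001  0.035 ]
[313   0  34  44 541] [329.7116  24.2033] [ 0.4245 -0.2753  0.035 ]
[355   0  38  57 206] [373.1893  27.0194] [ 0.4445 -0.2652  0.035 ]
[ 384    0   94   93 2161] [431.6488  37.4216] [ 0.4733 -0.2542  0.035 ]
[ 478   10  130  201 3382] [551.6792 114.8211] [ 0.5517 -0.253   0.035 ]
[ 368   44  178  210 5881] [456.9476 155.7936] [ 0.52   -0.2965  0.035 ]
[   0   47   49  124 1624] [ 21.4015 100.9938] [ 0.2997 -0.3908  0.035 ]
[628  53  12  77 449] [635.1915  89.1314] [ 0.5816 -0.2208  0.035 ]
[299  65  34  36 122] [315.1967  83.5984] [ 0.4322 -0.3036  0.035 ]
[305  72  21  23  74] [314.9324  83.8919] [ 0.4321 -0.3038  0.035 ]
[  24   76   37  113 1050] [ 45.5305 129.9333] [ 0.3157 -0.3988  0.035 ]
[ 87 181  21  29 197] [ 96.7157 194.6447] [ 0.3527 -0.4188  0.035 ]
[500 202  19  23  62] [508.3548 213.2903] [ 0.5654 -0.3084  0.035 ]

[... 577 characters left out ...]
17.1533] [ 0.3878 -0.4893  0.035 ]
[623 359  17  26 115] [632.3739 370.1391] [ 0.7015 -0.3523  0.035 ]
[467 422   6  16  65] [469.4769 429.2462] [ 0.6374 -0.445   0.035 ]
[  8 453  20  25 234] [ 15.6795 462.312 ] [ 0.3728 -0.6307  0.035 ]
[[317.4911 247.0745]
 [253.551  216.5405]
 [316.5528  79.6347]]
[259 221  14  27 274] [265.5219 235.4015] [0.5683 0.0652 0.045 ]
[291 221  12  26 270] [296.5185 235.1074] [ 0.5696 -0.0135  0.045 ]
[157 253  54  10 193] [178.5699 257.7047] [0.5096 0.282  0.045 ]
[259 262  12  27 253] [264.253  276.8814] [0.4625 0.0653 0.045 ]
[ 154  264   66   35 1672] [186.6585 281.4175] [0.45  0.258 0.045]
[291 272  12  17 193] [296.487  279.6269] [ 0.4561 -0.0154  0.045 ]
```

Hoods sit at the planned spots. Bush positions are confirmed at (318,249), (256,217) and (315,84). Descending on B1.

Request:
apply_moves:
  increments:
    - [[0,0,1,0,0,0],[0,0,1,0,0,0],[0,0,1,0,0,0],[0,0,1,0,0,0],[0,0,0.4,0,0,0],[0,0,0.2,0,0,0],[0,0,0,0,0,0]]

```text
clock: 35.3
tcp_pos: [0.4814, -0.3831, 0.0016]
orientation: [0.5, 0.866, 0.0, -0.0]
ft_force: [-0.6, 0.0, 0.7]
finger_gap: 0.454
gripper_force: 0.0
```

Request:
apply_moves:
  increments:
    - [[0,0,0.1,0,0,0],[0,0,0.1,0,0,0],[0,0,0,0,0,0]]

```text
clock: 35.55
tcp_pos: [0.4821, -0.3834, -0.0015]
orientation: [0.5, 0.866, 0.0, 0.001]
ft_force: [0.4, -0.1, 0.5]
finger_gap: 0.448
gripper_force: 0.0
```

Request:
apply_moves:
  increments:
    - [[0,0,0.1,0,0,0],[0,0,0,0,0,0]]

```text
clock: 35.72
tcp_pos: [0.4818, -0.3832, -0.0039]
orientation: [0.5, 0.866, 0.0, 0.0]
ft_force: [-0.2, 1.2, 0.1]
finger_gap: 0.449
gripper_force: 0.0
```

Request:
apply_moves:
  increments:
    - [[0,0,0,0,0,0],[0,0,0,0,0,0],[0,0,0,0,0,0],[0,0,0,0,0,0],[0,0,0,0,0,0]]
  hand: 0.1
  force: 12

```text
clock: 36.13
tcp_pos: [0.4817, -0.3832, -0.004]
orientation: [0.501, 0.866, 0.0, 0.0]
ft_force: [0.1, -0.3, 1.3]
finger_gap: 0.196
gripper_force: 12.0
```

Request:
apply_moves:
  increments:
    - [[0,0,-0.5,0,0,0],[0,0,-1,0,0,0],[0,0,-1,0,0,0],[0,0,-1,0,0,0],[0,0,-1,0,0,0],[0,0,-0.5,0,0,0],[0.83,0.95,0,0,0,0],[0.83,0.95,0,0,0,0],[0.83,0.95,0,0,0,0],[0.83,0.95,0,0,0,0],[0.83,0.95,0,0,0,0],[0.83,0.95,0,0,0,0],[0.83,0.95,0,0,0,0],[0.83,0.95,0,0,0,0],[0.83,0.95,0,0,0,0],[0.83,0.95,0,0,0,0],[0.83,0.95,0,0,0,0],[0.83,0.95,0,0,0,0],[0,0,0,0,0,0],[0,0,0,0,0,0]]

```text
clock: 37.8
tcp_pos: [0.5802, -0.0948, 0.0958]
orientation: [0.499, 0.867, 0.0, -0.0]
ft_force: [-0.2, -1.0, 0.2]
finger_gap: 0.194
gripper_force: 12.0
```

Request:
apply_moves:
  increments:
    - [[0,0,1,0,0,0],[0,0,1,0,0,0],[0,0,1,0,0,0],[0,0,1,0,0,0],[0,0,0.5,0,0,0],[0,0,0.3,0,0,0],[0,0,0.2,0,0,0],[0,0,0,0,0,0],[0,0,0,0,0,0]]

```text
clock: 38.55
tcp_pos: [0.5805, -0.0972, -0.0033]
orientation: [0.501, 0.866, 0.0, 0.001]
ft_force: [0.2, -0.4, -0.1]
finger_gap: 0.196
gripper_force: 12.0
```

Request:
apply_moves:
  increments:
    - [[0,0,0,0,0,0],[0,0,0,0,0,0],[0,0,0,0,0,0],[0,0,-1,0,0,0],[0,0,-1,0,0,0],[0,0,-1,0,0,0],[0,0,-1,0,0,0],[0,0,-1,0,0,0]]
  hand: 0.3

```text
clock: 39.22
tcp_pos: [0.5799, -0.0968, 0.0972]
orientation: [0.501, 0.866, 0.0, 0.0]
ft_force: [-0.4, -0.0, -0.2]
finger_gap: 0.298
gripper_force: 0.0
```

Request:
apply_moves:
  increments:
    - [[-0.637,-0.951,0,0,0,0],[-0.637,-0.951,0,0,0,0],[-0.637,-0.951,0,0,0,0],[-0.637,-0.951,0,0,0,0],[-0.637,-0.951,0,0,0,0],[-0.637,-0.951,0,0,0,0],[-0.637,-0.951,0,0,0,0],[-0.637,-0.951,0,0,0,0],[-0.637,-0.951,0,0,0,0],[-0.637,-0.951,0,0,0,0],[-0.637,-0.951,0,0,0,0],[-0.637,-0.951,0,0,0,0],[-0.637,-0.951,0,0,0,0],[-0.637,-0.951,0,0,0,0],[0,0,0,0,0,0],[0,0,0,0,0,0]]
  hand: 0.45

```text
clock: 40.55
tcp_pos: [0.4372, -0.3855, 0.0963]
orientation: [0.502, 0.865, -0.0, 0.0]
ft_force: [0.6, 1.0, -0.5]
finger_gap: 0.449
gripper_force: 0.0
```

Request:
apply_moves:
  increments:
    - [[0,0,1,0,0,0],[0,0,1,0,0,0],[0,0,1,0,0,0],[0,0,1,0,0,0],[0,0,0.5,0,0,0],[0,0,0.3,0,0,0],[0,0,0.15,0,0,0],[0,0,0,0,0,0]]

```text
clock: 41.22
tcp_pos: [0.4385, -0.3839, -0.003]
orientation: [0.5, 0.866, 0.0, 0.0]
ft_force: [0.2, 0.1, 0.4]
finger_gap: 0.45
gripper_force: 0.0
```

Request:
apply_moves:
  increments:
    - [[0,0,0,0,0,0],[0,0,0,0,0,0],[0,0,0,0,0,0],[0,0,0,0,0,0],[0,0,0,0,0,0]]
  hand: 0.1

```text
clock: 41.63
tcp_pos: [0.4385, -0.3846, -0.0024]
orientation: [0.501, 0.866, -0.0, 0.001]
ft_force: [-0.5, 0.4, 3.3]
finger_gap: 0.193
gripper_force: 12.0
```

Request:
apply_moves:
  increments:
    - [[0,0,-0.5,0,0,0],[0,0,-1,0,0,0],[0,0,-1,0,0,0],[0,0,-1,0,0,0],[0,0,-1,0,0,0],[0,0,-0.5,0,0,0],[0.843,0.927,0,0,0,0],[0.843,0.927,0,0,0,0],[0.843,0.927,0,0,0,0],[0.843,0.927,0,0,0,0],[0.843,0.927,0,0,0,0],[0.843,0.927,0,0,0,0],[0.843,0.927,0,0,0,0],[0.843,0.927,0,0,0,0],[0.843,0.927,0,0,0,0],[0.843,0.927,0,0,0,0],[0.843,0.927,0,0,0,0],[0.843,0.927,0,0,0,0],[0,0,0,0,0,0],[0,0,0,0,0,0]]

```text
clock: 43.3
tcp_pos: [0.5302, -0.0962, 0.0968]
orientation: [0.499, 0.867, 0.0, -0.0]
ft_force: [-0.4, -1.0, -0.2]
finger_gap: 0.196
gripper_force: 12.0
```

Request:
apply_moves:
  increments:
    - [[0,0,1,0,0,0],[0,0,1,0,0,0],[0,0,1,0,0,0],[0,0,1,0,0,0],[0,0,0.5,0,0,0],[0,0,0.3,0,0,0],[0,0,0.2,0,0,0],[0,0,0,0,0,0],[0,0,0,0,0,0]]

```text
clock: 44.05
tcp_pos: [0.5305, -0.0983, -0.0024]
orientation: [0.501, 0.866, 0.0, 0.001]
ft_force: [-0.5, -0.3, -0.0]
finger_gap: 0.195
gripper_force: 12.0
```

Request:
apply_moves:
  increments:
    - [[0,0,0,0,0,0],[0,0,0,0,0,0],[0,0,0,0,0,0],[0,0,-1,0,0,0],[0,0,-1,0,0,0],[0,0,-1,0,0,0],[0,0,-1,0,0,0],[0,0,-1,0,0,0]]
  hand: 0.3

```text
clock: 44.72
tcp_pos: [0.5299, -0.0978, 0.0982]
orientation: [0.501, 0.866, 0.0, 0.0]
ft_force: [0.8, 0.3, 0.5]
finger_gap: 0.302
gripper_force: 0.0
```

Request:
apply_moves:
  increments:
    - [[-0.644,-0.936,0,0,0,0],[-0.644,-0.936,0,0,0,0],[-0.644,-0.936,0,0,0,0],[-0.644,-0.936,0,0,0,0],[-0.644,-0.936,0,0,0,0],[-0.644,-0.936,0,0,0,0],[-0.644,-0.936,0,0,0,0],[-0.644,-0.936,0,0,0,0],[-0.644,-0.936,0,0,0,0],[-0.644,-0.936,0,0,0,0],[0,0,0,0,0,0],[0,0,1,0,0,0],[0,0,1,0,0,0],[0,0,1,0,0,0],[0,0,1,0,0,0],[0,0,0.5,0,0,0],[0,0,0.3,0,0,0],[0,0,0.25,0,0,0],[0,0,0,0,0,0]]
  hand: 0.45

```text
clock: 46.3
tcp_pos: [0.4321, -0.3028, -0.0042]
orientation: [0.501, 0.866, 0.0, -0.0]
ft_force: [-0.8, -0.2, 0.7]
finger_gap: 0.453
gripper_force: 0.0
```

Request:
apply_moves:
  increments:
    - [[0,0,0,0,0,0],[0,0,0,0,0,0],[0,0,0,0,0,0],[0,0,0,0,0,0],[0,0,0,0,0,0]]
  hand: 0.1

```text
clock: 46.72
tcp_pos: [0.4325, -0.3032, -0.0035]
orientation: [0.501, 0.866, 0.0, 0.001]
ft_force: [-0.7, 0.3, 3.7]
finger_gap: 0.197
gripper_force: 12.0
```

Request:
apply_moves:
  increments:
    - [[0,0,-0.5,0,0,0],[0,0,-1,0,0,0],[0,0,-1,0,0,0],[0,0,-1,0,0,0],[0,0,-1,0,0,0],[0,0,-0.5,0,0,0],[0.97,0.87,0,0,0,0],[0.97,0.87,0,0,0,0],[0.97,0.87,0,0,0,0],[0.97,0.87,0,0,0,0],[0.97,0.87,0,0,0,0],[0.97,0.87,0,0,0,0],[0.97,0.87,0,0,0,0],[0.97,0.87,0,0,0,0],[0,0,0,0,0,0],[0,0,0,0,0,0]]

```text
clock: 48.05
tcp_pos: [0.4753, -0.0975, 0.0959]
orientation: [0.499, 0.867, 0.0, -0.0]
ft_force: [-0.0, -0.5, -0.1]
finger_gap: 0.196
gripper_force: 12.0
```

Request:
apply_moves:
  increments:
    - [[0,0,1,0,0,0],[0,0,1,0,0,0],[0,0,1,0,0,0],[0,0,1,0,0,0],[0,0,0.5,0,0,0],[0,0,0.3,0,0,0],[0,0,0.2,0,0,0],[0,0,0,0,0,0],[0,0,0,0,0,0]]

```text
clock: 48.8
tcp_pos: [0.4757, -0.0993, -0.0035]
orientation: [0.501, 0.866, 0.0, 0.0]
ft_force: [-0.1, -0.5, 0.3]
finger_gap: 0.196
gripper_force: 12.0
```

Request:
apply_moves:
  increments:
    - [[0,0,0,0,0,0],[0,0,0,0,0,0],[0,0,0,0,0,0],[0,0,-1,0,0,0],[0,0,-1,0,0,0],[0,0,-1,0,0,0],[0,0,-1,0,0,0],[0,0,-1,0,0,0],[0,0,-1,0,0,0],[0,0,-1,0,0,0]]
  hand: 0.3

```text
clock: 49.63
tcp_pos: [0.4751, -0.0989, 0.1372]
orientation: [0.501, 0.866, 0.0, 0.0]
ft_force: [0.2, 0.4, -0.0]
finger_gap: 0.302
gripper_force: 0.0
```

All three bushes are delivered. Now turn to the scanner's axis and move above it.

Request:
apply_moves:
  increments:
    - [[0,0,0,0,0,0.98],[0,0,0,0,0,0.98],[0,0,0,0,0,0.98],[0,0,0,0,0,0.98],[0,0,0,0,0,0.98],[0,0,0,0,0,1],[-0.907,0.746,0,0,0,0],[-0.907,0.746,0,0,0,0],[-0.907,0.746,0,0,0,0],[-0.907,0.746,0,0,0,0],[-0.907,0.746,0,0,0,0],[-0.907,0.746,0,0,0,0],[-0.907,0.746,0,0,0,0],[-0.907,0.746,0,0,0,0],[-0.907,0.746,0,0,0,0],[-0.907,0.746,0,0,0,0],[-0.907,0.746,0,0,0,0],[0,0,0,0,0,0],[0,0,0,0,0,0]]
  hand: 0.7

```text
clock: 51.22
tcp_pos: [0.6193, -0.3142, 0.1358]
orientation: [0.74, 0.672, -0.0, 0.0]
ft_force: [-0.6, 0.3, -0.0]
finger_gap: 0.705
gripper_force: 0.0
```

```bash
python3 - <<'E'
from h import *
import pickle
from scipy.spatial.transform import Rotation as Ro
np.set_printoptions(precision=4,suppress=True)
o=observe();print(o['tcp_pos'],o['orientation'],np.degrees(np.arctan2(*Ro.from_quat(o['orientation']).as_matrix()[1::-1,1])))
w=snap('wrist','w7.png');pickle.dump(w,open('w7.pkl','wb'))
X=np.array([np.cos(np.radians(-95.46)),np.sin(np.radians(-95.46)),0]);Y=np.array([-X[1],X[0],0]);O=np.array([.6189,-.3182,.05])
print('pred handle top',proj(w,[O+a*X+b*Y+np.array([0,0,.032]) for a,b in [(-.085,-.015),(-.085,.015),(.055,.015),(.055,-.015)]]))
c=snap('top');pickle.dump(c,open('top7.pkl','wb'))
im=w['pixels'].copy()
t=cv2.resize(c['pixels'][200:305,235:365],None,fx=2.4,fy=2.4,interpolation=cv2.INTER_CUBIC)
z=np.zeros((480,800,3),np.uint8);z[:,:488]=im[:,80:568];z[:t.shape[0],488:]=t[:,:312];cv2.imwrite('pics/m7.png',z)
E
```

```text
[ 0.6193 -0.3142  0.1358] [ 0.7405  0.6721 -0.0003  0.0001] -5.545848260574758
pred handle top [[291.5892 108.2237]
 [347.9893 108.0859]
 [344.0506 340.5944]
 [296.8006 340.6849]]
```

View pics/m7.png

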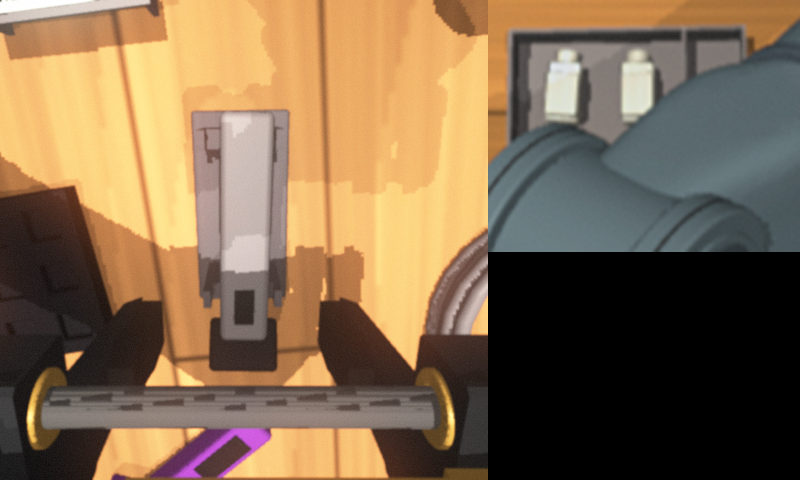

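The wrist view shows the grey scanner in its rest, handle from (325,112) to (323,340), straight between the fingers and 2-3 mm toward +tool-y. Descending.

Request:
apply_moves:
  increments:
    - [[0,0.12,1,0,0,0],[0,0,1,0,0,0],[0,0,1,0,0,0],[0,0,1,0,0,0],[0,0,0.8,0,0,0],[0,0,0.5,0,0,0],[0,0,0.3,0,0,0],[0,0,0.1,0,0,0],[0,0,0,0,0,0]]

```text
clock: 52.07
tcp_pos: [0.6221, -0.3135, 0.0222]
orientation: [0.74, 0.673, 0.0, 0.0]
ft_force: [0.1, 0.8, 0.0]
finger_gap: 0.704
gripper_force: 0.0
```

Request:
apply_moves:
  increments:
    - [[0,0,0,0,0,0],[0,0,0,0,0,0],[0,0,0,0,0,0],[0,0,0,0,0,0],[0,0,0,0,0,0],[0,0,0,0,0,0],[0,0,0,0,0,0]]
  hand: 0.2
  force: 20

```text
clock: 52.65
tcp_pos: [0.6221, -0.3136, 0.0223]
orientation: [0.74, 0.673, 0.0, 0.0]
ft_force: [0.0, -0.0, 3.2]
finger_gap: 0.338
gripper_force: 19.9
```

Request:
apply_moves:
  increments:
    - [[0,0,0,0,0,0],[0,0,0,0,0,0],[0,0,0,0,0,0]]
  force: 40

```text
clock: 52.9
tcp_pos: [0.6221, -0.3136, 0.0223]
orientation: [0.74, 0.672, 0.0, 0.0]
ft_force: [-0.3, 0.7, 4.2]
finger_gap: 0.335
gripper_force: 39.9
```

Request:
apply_moves:
  increments:
    - [[0,0,-0.5,0,0,0],[0,0,-0.8,0,0,0],[0,0,-1,0,0,0],[0,0,-1,0,0,0],[0,0,-1,0,0,0],[0.5,-0.2,-0.7,0,0,0],[0.96,-0.37,0,0,0,0],[0.96,-0.37,0,0,0,0],[0.96,-0.37,0,0,0,0],[0.96,-0.37,0,0,0,0],[0.96,-0.37,0,0,0,0],[0.96,-0.37,0,0,0,0],[0.96,-0.37,0,0,0,0],[0.96,-0.37,0,0,0,0],[0.96,-0.37,0,0,0,0],[0.96,-0.37,0,0,0,0],[0.96,-0.37,0,0,0,0],[0.96,-0.37,0,0,0,0],[0.96,-0.37,0,0,0,0],[0.96,-0.37,0,0,0,0]]

```text
clock: 54.57
tcp_pos: [0.5413, -0.0248, 0.123]
orientation: [0.74, 0.672, 0.001, 0.0]
ft_force: [-0.3, -0.3, -1.3]
finger_gap: 0.338
gripper_force: 39.9
```

Request:
apply_moves:
  increments:
    - [[0.45,-0.19,0,0,0,0],[0,0,0,0,0,0],[0,0,0,0,0,0],[0,0,0,0,0,0]]

```text
clock: 54.9
tcp_pos: [0.539, -0.018, 0.1224]
orientation: [0.741, 0.672, 0.0, 0.001]
ft_force: [-0.6, 0.2, -1.9]
finger_gap: 0.341
gripper_force: 39.9
```

```bash
python3 - <<'E'
from h import *
import pickle
from scipy.spatial.transform import Rotation as Ro
np.set_printoptions(precision=4,suppress=True)
o=observe();T=Ro.from_quat(o['orientation']).as_matrix();print(o['tcp_pos'],T[:,1],o['finger_gap'])
xd=-T[:,0]; O=o['tcp_pos']+.0046*xd; O[2]=o['tcp_pos'][2]+.0277
win=O+.083*xd-[0,0,.0145]; d=.5*xd-[0,0,.866]
L=np.array([.5257,-.1534,.049]); v=L-win; al=v@d; print('range',al,'off',v-al*d)
s=snap('side','s8.png');pickle.dump(s,open('side8.pkl','wb'));c=snap('top');pickle.dump(c,open('top8.pkl','wb'))
print('side label px',proj(s,[L]),'win',proj(s,[win]),'hit',proj(s,[win+d*(.049-win[2])/d[2]]),'top',proj(c,[L,win]))
for n,i,L0 in(('side',s,None),('top',c,None)):
    h=cv2.cvtColor(i['pixels'],cv2.COLOR_BGR2HSV)
    p=proj(i,[L])[0].astype(int); r=i['pixels'][p[1]-14:p[1]+15,p[0]-25:p[0]+26].astype(int)
    m=(r.min(2)>150)
    ys,xs=np.nonzero(m); print(n,'white',m.sum(), xs.mean()+p[0]-25 if len(xs) else 0, ys.mean()+p[1]-14 if len(ys) else 0)
    m2=(r[:,:,2]-r[:,:,1]>80)&(r[:,:,0]<120); ys,xs=np.nonzero(m2); print('red',m2.sum(),xs.mean()+p[0]-25 if len(xs) else 0,ys.mean()+p[1]-14 if len(ys) else 0)
z=cv2.resize(s['pixels'][190:300,240:350],None,fx=5,fy=5,interpolation=cv2.INTER_CUBIC);cv2.imwrite('pics/s8c.png',z)
E
```

```text
[ 0.539  -0.018   0.1224] [ 0.9953 -0.097   0.0011] 0.340580244386574
range 0.09928062591186768 off [ 0.      0.0012 -0.0008]
side label px [[302.1777 269.5002]] win [[300.7687 234.1465]] hit [[302.2586 269.9494]] top [[351.7397 252.225 ]
 [333.3569 243.831 ]]
side white 0 0 0
red 0 0 0
top white 0 0 0
red 0 0 0
```

View pics/s8c.png

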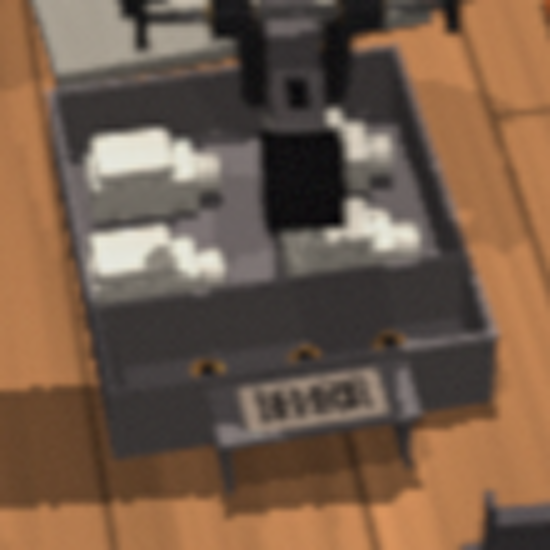

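The side view shows four hoods in one layer, three bushes in the narrow compartment, and the scanner head lined up with the label (303,270). Now hold still for over 2 s.

Request:
apply_moves:
  increments:
    - [[0,0,0,0,0,0],[0,0,0,0,0,0],[0,0,0,0,0,0],[0,0,0,0,0,0],[0,0,0,0,0,0],[0,0,0,0,0,0],[0,0,0,0,0,0],[0,0,0,0,0,0],[0,0,0,0,0,0],[0,0,0,0,0,0],[0,0,0,0,0,0],[0,0,0,0,0,0],[0,0,0,0,0,0],[0,0,0,0,0,0],[0,0,0,0,0,0],[0,0,0,0,0,0],[0,0,0,0,0,0],[0,0,0,0,0,0],[0,0,0,0,0,0],[0,0,0,0,0,0]]

```text
clock: 56.67
tcp_pos: [0.5385, -0.0164, 0.1219]
orientation: [0.74, 0.673, 0.0, 0.0]
ft_force: [0.0, 0.1, -1.5]
finger_gap: 0.336
gripper_force: 39.9
```

Request:
apply_moves:
  increments:
    - [[0,0,0,0,0,0],[0,0,0,0,0,0],[0,0,0,0,0,0],[0,0,0,0,0,0],[0,0,0,0,0,0],[0,0,0,0,0,0],[0,0,0,0,0,0],[0,0,0,0,0,0],[0,0,0,0,0,0],[0,0,0,0,0,0],[0,0,0,0,0,0],[0,0,0,0,0,0]]

```text
clock: 57.67
tcp_pos: [0.5385, -0.0163, 0.1219]
orientation: [0.74, 0.673, 0.0, 0.0]
ft_force: [0.4, 0.4, -1.7]
finger_gap: 0.339
gripper_force: 39.9
```

Request:
apply_moves:
  increments:
    - [[-0.5,0.2,0,0,0,0],[-0.97,0.37,0,0,0,0],[-0.97,0.37,0,0,0,0],[-0.97,0.37,0,0,0,0],[-0.97,0.37,0,0,0,0],[-0.97,0.37,0,0,0,0],[-0.97,0.37,0,0,0,0],[-0.97,0.37,0,0,0,0],[-0.97,0.37,0,0,0,0],[-0.97,0.37,0,0,0,0],[-0.97,0.37,0,0,0,0],[-0.97,0.37,0,0,0,0],[-0.97,0.37,0,0,0,0],[-0.97,0.37,0,0,0,0],[-0.97,0.37,0,0,0,0],[-0.3,0.17,0,0,0,0],[0,0,0,0,0,0],[0,0,0,0,0,0]]

```text
clock: 59.17
tcp_pos: [0.6213, -0.3128, 0.1215]
orientation: [0.74, 0.672, 0.0, -0.0]
ft_force: [-0.7, 1.4, -1.9]
finger_gap: 0.338
gripper_force: 39.9
```

Request:
apply_moves:
  increments:
    - [[-0.04,0.04,0.5,0,0,0],[0,0,1,0,0,0],[0,0,1,0,0,0],[0,0,1,0,0,0],[0,0,0.6,0,0,0],[0,0,0.4,0,0,0],[0,0,0.25,0,0,0],[0,0,0.15,0,0,0],[0,0,0,0,0,0],[0,0,0,0,0,0],[0,0,0,0,0,0]]

```text
clock: 60.08
tcp_pos: [0.6229, -0.3145, 0.0249]
orientation: [0.74, 0.673, 0.0, 0.001]
ft_force: [-0.3, -0.3, -1.2]
finger_gap: 0.334
gripper_force: 39.9
```

Request:
apply_moves:
  increments:
    - [[0.03,-0.03,0.07,0,0,0],[0,0,0.05,0,0,0],[0,0,0,0,0,0],[0,0,0,0,0,0]]

```text
clock: 60.42
tcp_pos: [0.6221, -0.3136, 0.0223]
orientation: [0.74, 0.673, 0.0, 0.0]
ft_force: [-1.1, 1.4, 4.6]
finger_gap: 0.335
gripper_force: 39.9
```

Back at the grasp pose and resting. Release and rise.

Request:
apply_moves:
  increments:
    - [[0,0,0,0,0,0],[0,0,0,0,0,0],[0,0,0,0,0,0],[0,0,0,0,0,0],[0,0,0,0,0,0],[0,0,-0.4,0,0,0],[0,0,-0.7,0,0,0],[0,0,-1,0,0,0],[0,0,-1,0,0,0],[0,0,-1,0,0,0],[0,0,-1,0,0,0],[0,0,-0.5,0,0,0],[0,0,0,0,0,0],[0,0,0,0,0,0],[0,0,0,0,0,0],[0,0,0,0,0,0]]
  hand: 0.7

```text
clock: 61.75
tcp_pos: [0.621, -0.3129, 0.1321]
orientation: [0.74, 0.673, -0.0, -0.001]
ft_force: [0.2, 0.0, -0.3]
finger_gap: 0.698
gripper_force: 0.0
```

```bash
python3 - <<'E'
from h import *
import pickle
np.set_printoptions(precision=4,suppress=True)
o=observe();print(o['tcp_pos'],o['finger_gap'],o['ft_force'])
w=snap('wrist');p=pickle.load(open('w7.pkl','rb'))
for c in (p,w):
    r=c['pixels']; m=((r.max(2).astype(int)-r.min(2)<25)&(r.min(2)>95)).astype(np.uint8); m[385:]=0
    n,l,s,ce=cv2.connectedComponentsWithStats(m)
    i=l[230,323]; print(s[i],ce[i],onz(c,*ce[i],.082),c['t'])
    ys,xs=np.nonzero(l==i); 
E
```

```text
[ 0.621  -0.3129  0.1321] 0.6980550268269506 [ 0.1738  0.0283 -0.3311]
[  281   112    87   227 10847] [332.105  216.1338] [ 0.6283 -0.2929  0.082 ] [-0.6472 -0.2608  0.2449]
[  284   114    83   230 10951] [330.2029 220.753 ] [ 0.6285 -0.2931  0.082 ] [-0.6481 -0.2594  0.2432]
```

The scanner is back within about 0.3 mm of where it started, and nothing is touching the robot. Handing in.

```bash
python3 -c "
from plant import manip
print(manip.hand_in())"
```

```text
the job is handed in; nothing more can be done
None
```

I put all 4 hoods and 3 bushes in the tote, held the scanner on the label for over 2 s, laid it back in its rest and handed the job in; no verdict was returned.

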